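Load the crumb mill with dried crusts

TASK

Get the mill ready for a batch of breadcrumbs: stand the smaller steel bowl under its spout, and put every dried crust into the hopper, both the ones on the baking tray, which you tip in over the tray's open end, and the ones lying about on the counter. Once bowl and crusts are in place, and not before, swing the mill's lever to the two-bar mark. The empty tray goes back flat in the middle of the bamboo trivet, and the other kitchen things stay where they are.

Things in the scene. Friction and masses are not known exactly. Their poses are not given: they have to be found in the camera images.
- mill: the crumb mill, fixed; origin on the counter under the middle of its hopper, x away from the robot, z up. From the hopper a white motor block stands towards +y, a spout towards -y. Grinding head under the hopper 120 x 120 mm, foot x -75 to 75, y -65 to 235 mm. Motor block x -75 to 75, y 110 to 240 mm, flat deck 130 mm high
- hopper (a point): centre of the mouth of the mill's square steel hopper, 200 mm above the counter; axes as the mill. 190 x 190 mm outside, sides along the mill's x and y, walls 4 mm, rim top at 203 mm; upright-sided down to 140 mm, then narrowing to a bed 96 mm above the counter
- spout (a point): centre of the spout's downward mouth, 135 mm from the mill's origin towards its -y, 82 mm above the counter; the spout is a level tube 28 mm thick with a down-turned end 30 mm wide, its top at 112 mm, coming out of the grinding head
- lever (a joint): setting lever on the motor block's deck, rad: 0 = knob farthest from the hopper, grows as the knob swings towards the hopper (anticlockwise from above), up to 1.4. Marks on the deck: one bar at 0.25, two bars at 0.75 (arm straight along the mill's -x, to its front), three at 1.25. It stays where left; about 2 N at the knob moves it
- lever_knob (a point): top centre of the lever's knob, 181 mm above the counter: an upright black round knob 20 mm across, 46 mm high, 75 mm from the lever's vertical pivot pin, which stands at mill x 45, y 175 mm; a flat arm 8 mm thick joins them just above the deck
- trivet: bamboo trivet, a slatted square 160 x 160 mm, 12 mm thick, does not slide; origin under its centre. A black loaf maker 260 mm tall stands beyond it, to the far left
- tray: small aluminium baking tray, flat floor 180 (x) x 150 (y) mm, 4 mm thick, with upright 26 mm rims (4 mm thick) on three sides and none at the +x end, so bakes slide off there; black handle at the -x end; 0.22 to 0.35 kg. Origin under the centre of its floor. It starts on the trivet with two to four crusts on it
- tray_lip (a point): middle of the tray's open edge, on the upper face of the floor, 90 mm from the tray's origin along +x
- tray_handle (a point): centre of the graspable length of the tray's handle, 125 mm from the origin along -x and 24 mm above the tray's underside; the handle is a bar along x, 24 mm wide (y), 18 mm thick, from x -90 to -172 mm
- bowl_small: the smaller of two round steel bowls: rim diameter 124 mm (middle of the rolled rim), with an 8 mm rolled rim, 56 mm to the rim's middle (60 mm in all), foot 74 mm, wall 3 mm, steep sides; 140 g; origin under its centre
- bowl_large: the larger steel bowl, rim diameter 150 mm, 89 mm high, too tall for the spout; stays where it is; origin under its centre. A mug and a kettle stand farther back on this side, a jar and a bottle behind the mill
- brush: silicone pastry brush lying flat, about 195 mm long, 36 mm wide, 16 mm high, stays where it is; origin 86 mm from its bristle tips, x towards the bristles
- crust1: a dried bread crust, a hard rounded brown block 60 x 42 x 34 mm with one pale cut end, 30 g; origin at its centre, x along its length, z up as first laid (17 mm above what it lies on). Starts on the tray; may be absent
- crust2: a dried bread crust, a hard rounded brown block 60 x 42 x 34 mm with one pale cut end, 30 g; origin at its centre, x along its length, z up as first laid (17 mm above what it lies on). Starts on the tray; may be absent
- crust3: a dried bread crust, a hard rounded brown block 60 x 42 x 34 mm with one pale cut end, 30 g; origin at its centre, x along its length, z up as first laid (17 mm above what it lies on). Starts on the tray; may be absent
- crust4: a dried bread crust, a hard rounded brown block 60 x 42 x 34 mm with one pale cut end, 30 g; origin at its centre, x along its length, z up as first laid (17 mm above what it lies on). Starts on the tray; may be absent
- crust5: a dried bread crust, a hard rounded brown block 60 x 42 x 34 mm with one pale cut end, 30 g; origin at its centre, x along its length, z up as first laid (17 mm above what it lies on). Starts loose on the counter; may be absent
- crust6: a dried bread crust, a hard rounded brown block 60 x 42 x 34 mm with one pale cut end, 30 g; origin at its centre, x along its length, z up as first laid (17 mm above what it lies on). Starts loose on the counter; may be absent
- crust7: a dried bread crust, a hard rounded brown block 60 x 42 x 34 mm with one pale cut end, 30 g; origin at its centre, x along its length, z up as first laid (17 mm above what it lies on). Starts loose on the counter; may be absent
- crust8: a dried bread crust, a hard rounded brown block 60 x 42 x 34 mm with one pale cut end, 30 g; origin at its centre, x along its length, z up as first laid (17 mm above what it lies on). Starts loose on the counter; may be absent
Mind the look-alikes: they are no part of the job. What is shaped like the crust6 but blue or pink is not meant.

How it is judged:
On the way, in this order (a step that is already met when the one before it is completed fails the run):
1. the tray is tipped with its open edge over the hopper (angle between tray's own z axis and vertical above 0.3 rad and horizontal distance between tray_lip and hopper below 0.12 m).
2. the smaller bowl stands under the spout and every crust is in the hopper (horizontal distance between bowl_small and spout below 0.04 m and angle between bowl_small's own z axis and vertical below 0.15 rad and height (world z) of bowl_small below 0.012 m and x of crust1 in the frame of hopper between -0.09 and 0.09 m and y of crust1 in the frame of hopper between -0.09 and 0.09 m and z of crust1 in the frame of hopper between -0.13 and 0 m and x of crust2 in the frame of hopper between -0.09 and 0.09 m and y of crust2 in the frame of hopper between -0.09 and 0.09 m and z of crust2 in the frame of hopper between -0.13 and 0 m and x of crust3 in the frame of hopper between -0.09 and 0.09 m and y of crust3 in the frame of hopper between -0.09 and 0.09 m and z of crust3 in the frame of hopper between -0.13 and 0 m and x of crust4 in the frame of hopper between -0.09 and 0.09 m and y of crust4 in the frame of hopper between -0.09 and 0.09 m and z of crust4 in the frame of hopper between -0.13 and 0 m and x of crust5 in the frame of hopper between -0.09 and 0.09 m and y of crust5 in the frame of hopper between -0.09 and 0.09 m and z of crust5 in the frame of hopper between -0.13 and 0 m and x of crust6 in the frame of hopper between -0.09 and 0.09 m and y of crust6 in the frame of hopper between -0.09 and 0.09 m and z of crust6 in the frame of hopper between -0.13 and 0 m and x of crust7 in the frame of hopper between -0.09 and 0.09 m and y of crust7 in the frame of hopper between -0.09 and 0.09 m and z of crust7 in the frame of hopper between -0.13 and 0 m and x of crust8 in the frame of hopper between -0.09 and 0.09 m and y of crust8 in the frame of hopper between -0.09 and 0.09 m and z of crust8 in the frame of hopper between -0.13 and 0 m), for 0.3 s.
3. the lever points to the two-bar mark (value of joint lever between 0.63 and 0.87 rad), for 0.3 s.
At the end, for the whole second after the job is handed in: Smaller bowl upright on the counter, centre within 40 mm of the spout mouth; every crust in the hopper, its centre below the rim; lever within 0.12 rad of the two-bar mark (0.75); tray at rest flat on the trivet, centre within 35 mm of its centre; all released (all of step 2 and all of step 3 and horizontal distance between tray and trivet below 0.035 m and angle between tray's own z axis and vertical below 0.08 rad and z of tray in the frame of trivet between 0.004 and 0.022 m and linear speed of each of tray, bowl_small below 0.03 m/s); the robot touches nothing.
It fails at once if the larger bowl or the brush is moved more than 50 mm (distance of any of bowl_large, brush from where it was at the start of the episode above 0.05 m).
Of crust1, crust2, crust3, crust4 only 2 to 4 are there at a start; the rules pass over those that are not, and their reading is None.
Of crust5, crust6, crust7, crust8 only 3 to 4 are there at a start; the rules pass over those that are not, and their reading is None.
At some moment in a run one of bowl_small, crust5, crust6, crust7, crust8 may be knocked a few centimetres aside while the robot is not near it.
It also fails if it takes over 208 s, if anything falls off the work surface, if the arm or the gripper's body presses on something with over 40 N, if the wrist force passes 120 N, or if a joint passes its speed limit or range.

ROBOT

A 6-joint arm with a two-finger parallel gripper is mounted at the origin on the work surface. World frame = base frame: x ahead of the robot, y to its left, z up, the work surface at z = 0. Lengths are in m, angles in rad, forces in N, time in s.
With the tool pointing down it reaches from about 0.225 to 0.725 m from the base axis. Payload 3.1 kg.
Tool frame: the origin (TCP) lies midway between the tips of the shut fingers; the grasp point (between the pads) lies 19 mm behind it; z points along the fingers, y is the line along which they close (so a half turn about z gives the same grasp; the last joint's range is limited). The gripper opens to 85 mm and grips with 20 to 120 N. Pads are 22 mm wide; open, the fingers measure 114 mm over their backs; the gripper's body (76 mm by 85 mm) begins 54 mm behind the grasp point. The pads swing forward as they close: fully open they stand 13 mm farther back than shut.
Start: joints at [1.118, 0.048, 0.099, 1.622, 0, 1.443], TCP at [0.168, 0.498, 0.231] pointing down, gripper open.
Joint ranges: [-2.91, 2.91], [-0.99, 1.94], [-1.21, 1.42], [-2.12, 2.29], [-1.49, 1.47], [-3.14, 3.14]. Speed limits (rad/s): [2.79, 2.79, 3.14, 3.14, 3.14, 3.14].

INTERFACE

Orientations are given as a 3x3 rotation matrix whose columns are the frame's x, y, z axes.
In Python, from cell import observe, camera, hand_in gives the robot as it stands.
- The arm moves only by the tool play_rows, never from a script. Its arguments are lists of equal length, an entry for each row: "travel": the shift along the tool's x, y, z scaled (see below), a list of three; "twist": the turn, a rotation vector about the tool's x, y, z scaled (see below), a list of three; "hand": the opening, from 0 (shut) to 1 (fully open). In form: {"travel": [[dx, dy, dz], ...], "twist": [[wx, wy, wz], ...], "hand": [hand, ...]}. A call has exactly 5 rows; each row is the pose to reach, as a shift and turn from the pose commanded when the call began, along the tool's axes at that moment; what a row does not reach only later rows make up. The controller multiplies each number of a shift by 150 mm and each number of a turn by 90 degrees. A row lasts 1/10 s, in which the tool goes at most 50 mm and 8.59 degrees, less where a joint would pass 70% of its speed; a pose out of reach is approached as far as the arm can. A call with a number of a shift or a turn outside -1 to 1 is refused whole. A call with a gripper value outside its range is refused whole. The fingers move at their own pace and stop on an object; "squeeze" is the grip in N (left out, the last holds). Time passes only in rows, so rows that repeat a pose let the fingers close, or fill a call up. It gives the time, the measured TCP pose, the force, the opening and the grip force at its end, in the units of the state.
- observe(): the state, without advancing time (a new reading comes with each control period).
- camera(name): name is "side" or "top"; returns a dict with "image" (384x512x3 uint8, red, green, blue), "depth" (384x512 float32, m along the optical axis (not along the pixel's ray), 0 where there is no reading), "camera_matrix" (3x3 intrinsics, pixels), "extrinsics" (4x4, takes a point from world to camera coordinates). Camera axes: x right, y down, z forward; pixel columns grow to the right and rows downward; lengths in m; the calibration is good to about 2 mm. A picture is of the moment at which its call begins.
- hand_in(): hands the job in; it is judged then, once.
The state is a dict: "time": time; "joints": joint angles; "joint_vel": joint speeds; "joint_torque": joint torques, N m; "ee_pos": TCP position; "tcp_rot": TCP orientation; "wrist_force": force on the tool from outside, world axes, zero at the start; "moment": the same for the moment, N m; "opening": finger opening in m; "gripper_force": force on a finger pad.
Only numpy, scipy, OpenCV 4.12 (cv2) and the standard library are available. Lean on these libraries where they do the work, as an engineer would, in place of code of your own. Each camera call takes 0.05 s, during which the arm holds its last target. There are 200 camera calls.

## Working session

There is one attempt and no reset: what is moved stays moved. The work goes in short steps, Python scripts to look and compute and a tool call to move; the robot and the scene stay as the last step left them, time stands still between calls to the robot, and variables do not carry over. Pictures are saved under pics/ and viewed, at most 14 in all, crops included, and the job is handed in when it is done.

Besides the shell and the picture viewer there is one more tool, called after ">>>" as name(argument=value, ...) on one line, values as JSON. play_rows: Moves the arm, as the interface text tells. Its arguments: {"type":"object","properties":{"travel":{"type":"array","items":{"type":"array","items":{"type":"number","minimum":-1,"maximum":1}}},"twist":{"type":"array","items":{"type":"array","items":{"type":"number","minimum":-1,"maximum":1}}},"hand":{"type":"array","items":{"type":"number"}},"squeeze":{"type":"number"}},"required":["travel","twist","hand"]}

```bash
mkdir -p pics; ls
cat > h.py <<'E'
import numpy as np, cv2
from cell import observe, camera, hand_in
def shot(n,f=None):
    c=camera(n)
    if f: cv2.imwrite('pics/'+f,cv2.cvtColor(c['image'],cv2.COLOR_RGB2BGR))
    return c
def pts(c):
    K=c['camera_matrix'];E=c['extrinsics'];d=c['depth']
    v,u=np.mgrid[:d.shape[0],:d.shape[1]]
    P=np.stack([(u-K[0,2])/K[0,0]*d,(v-K[1,2])/K[1,1]*d,d],-1)
    W=(P-E[:3,3])@E[:3,:3]
    W[d==0]=np.nan
    return W
E
python3 - <<'E'
from h import *
for n in('top','side'):
    c=shot(n,n+'0.png'); E=c['extrinsics']; print(n,c['camera_matrix'].tolist(),(-E[:3,:3].T@E[:3,3]).round(3),E[:3,:3].round(2).tolist())
s=observe();print(s['time'],s['ee_pos'],s['tcp_rot'],s['opening'])
E
```

```text
pics
top [[494.83645429424513, 0.0, 256.11480541402534], [0.0, 494.83645429424513, 193.78146481962273], [0.0, 0.0, 1.0]] [ 0.196 -0.016  1.425] [[0.01, -1.0, 0.01], [-0.98, -0.01, -0.18], [0.18, -0.01, -0.98]]
side [[393.7976080346286, 0.0, 262.5015047134021], [0.0, 393.7976080346286, 194.43943097366412], [0.0, 0.0, 1.0]] [ 0.184 -0.849  0.811] [[0.95, -0.3, 0.01], [-0.18, -0.59, -0.78], [0.24, 0.75, -0.62]]
0.1 [0.16731734 0.49703626 0.23022102] [[-9.47703142e-01  3.19151833e-01 -9.28642349e-04]
 [ 3.19153074e-01  9.47701216e-01 -1.92899192e-03]
 [ 2.64434178e-04 -2.12449076e-03 -9.99997708e-01]] 0.08541571401673212
```

View pics/top0.png

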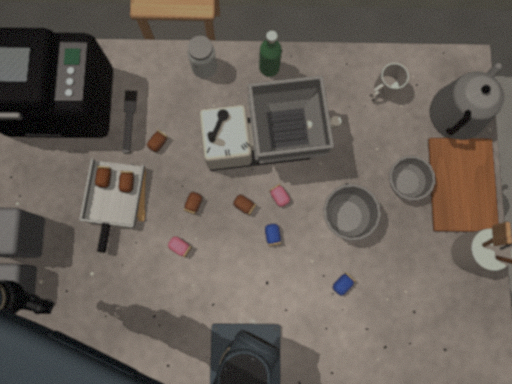

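View pics/side0.png

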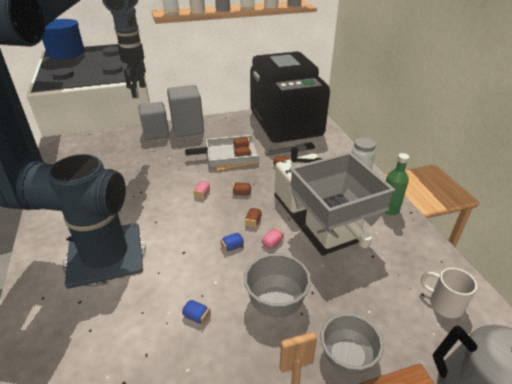

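The top view shows two brown crusts on the tray, at (103,177) and (126,182), and three loose ones at (157,142), (193,202) and (244,204). The small bowl is at (412,179), the large bowl at (352,213), the hopper at (290,120), the brush at (130,120), and the tray handle at (104,238) points towards the robot. The blue and pink blocks are decoys.

```bash
cat >> h.py <<'E'
def brown(c):
    h=cv2.cvtColor(c['image'],cv2.COLOR_RGB2HSV)
    return ((h[...,0]<16)|(h[...,0]>174))&(h[...,1]>110)&(h[...,2]>35)&(h[...,2]<200)
def rect(P):
    (x,y),(w,l),a=cv2.minAreaRect((P[:,:2]*1000).astype(np.float32)); return round(x),round(y),round(w),round(l),round(a,1)
def blobs(c,m,lo=15):
    W=pts(c);n,L,S,C=cv2.connectedComponentsWithStats(m.astype(np.uint8))
    for i in range(1,n):
        if S[i,4]>=lo:
            P=W[L==i];P=P[~np.isnan(P[:,0])]
            if len(P)<8: continue
            z=np.percentile(P[:,2],85); T=P[P[:,2]>z-.012]
            yield C[i].round(0),S[i,4],np.median(T,0).round(3),round(z,3),rect(T)
E
python3 - <<'E'
from h import *
for n in('top','side'):
    c=shot(n);print(n)
    for b in blobs(c,brown(c)): print(*b)
    W=pts(c)
    def box(x0,x1,y0,y1,z0,z1):
        return W[(W[...,0]>x0)&(W[...,0]<x1)&(W[...,1]>y0)&(W[...,1]<y1)&(W[...,2]>z0)&(W[...,2]<z1)]
    def px(u0,v0,u1,v1,z0,z1):
        Q=W[v0:v1,u0:u1].reshape(-1,3); return Q[(Q[:,2]>z0)&(Q[:,2]<z1)]
    if n=='top':
        for nm,a in dict(hop=(245,75,335,165,.19,.215),deck=(195,98,255,172,.12,.14),knob=(200,103,232,145,.165,.19),arm=(200,103,235,150,.134,.155),small=(385,150,440,205,.05,.07),large=(318,178,388,245,.08,.1),tray=(75,155,145,228,.012,.05),trim=(75,155,145,228,.034,.05),handle=(95,226,112,255,.02,.06),triv=(75,150,150,230,.006,.0145)).items():
            Q=px(*a)
            if len(Q)>4: print(nm,len(Q),rect(Q),Q.mean(0).round(3))
E
```

```text
top
[178.  13.] 598 [ 1.201  0.263 -0.287] -0.283 (1225, 297, 81, 316, 0.0)
[156. 141.] 219 [0.61  0.269 0.032] 0.035 (611, 269, 38, 52, 55.4)
[465. 186.] 5983 [ 0.488 -0.624  0.017] 0.021 (467, -628, 190, 340, 89.4)
[102. 177.] 240 [0.498 0.412 0.048] 0.051 (498, 413, 40, 52, 86.6)
[126. 182.] 228 [0.485 0.345 0.048] 0.052 (485, 346, 35, 53, 88.3)
[193. 202.] 219 [0.432 0.155 0.032] 0.036 (433, 156, 37, 52, 68.4)
[243. 204.] 213 [0.428 0.012 0.032] 0.036 (429, 12, 50, 35, 56.0)
[505. 259.] 33 [ 0.267 -0.649  0.2  ] 0.201 (266, -649, 8, 2, 25.3)
hop 1170 (635, -111, 202, 201, 7.7) [ 0.637 -0.112  0.201]
deck 2189 (618, 51, 161, 154, 7.3) [0.608 0.059 0.129]
knob 50 (587, 96, 17, 20, 88.9) [0.585 0.096 0.179]
arm 256 (619, 80, 119, 79, 1.8) [0.631 0.077 0.141]
small 409 (506, -467, 130, 127, 72.7) [ 0.507 -0.469  0.058]
large 494 (402, -287, 154, 154, 27.6) [ 0.4   -0.287  0.088]
tray 3154 (449, 377, 173, 194, 83.7) [0.453 0.386 0.025]
trim 942 (450, 386, 155, 194, 83.6) [0.46  0.385 0.043]
handle 249 (323, 400, 26, 74, 85.9) [0.323 0.399 0.043]
triv 1013 (477, 396, 243, 207, 5.9) [0.452 0.373 0.012]
side
[233.  13.] 569 [0.738 1.361 0.261] 0.263 (742, 1395, 131, 877, 89.8)
[242. 146.] 241 [0.491 0.356 0.049] 0.052 (493, 374, 103, 54, 78.8)
[280. 158.] 66 [0.606 0.267 0.035] 0.037 (612, 271, 31, 52, 78.3)
[447. 196.] 1850 [ 1.418  0.263 -0.282] -0.28 (1369, 292, 317, 272, 89.9)
[241. 188.] 174 [0.431 0.147 0.033] 0.036 (431, 150, 36, 53, 75.0)
[254. 215.] 142 [0.43  0.002 0.034] 0.037 (430, 5, 49, 35, 55.2)
[272. 242.] 71 [ 0.45  -0.114  0.026] 0.029 (454, -113, 54, 22, 1.9)
[297. 356.] 939 [ 0.318 -0.592  0.33 ] 0.33 (320, -589, 11, 47, 84.4)
[404. 377.] 782 [ 0.593 -0.553  0.02 ] 0.022 (571, -544, 43, 147, 74.2)
```

```bash
python3 -c "
import cv2
a=cv2.imread('pics/top0.png')
cv2.imwrite('pics/z1.png',cv2.resize(a[70:260,70:340],None,fx=2.9,fy=2.9,interpolation=cv2.INTER_CUBIC))"
```

```text
(no output)
```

View pics/z1.png

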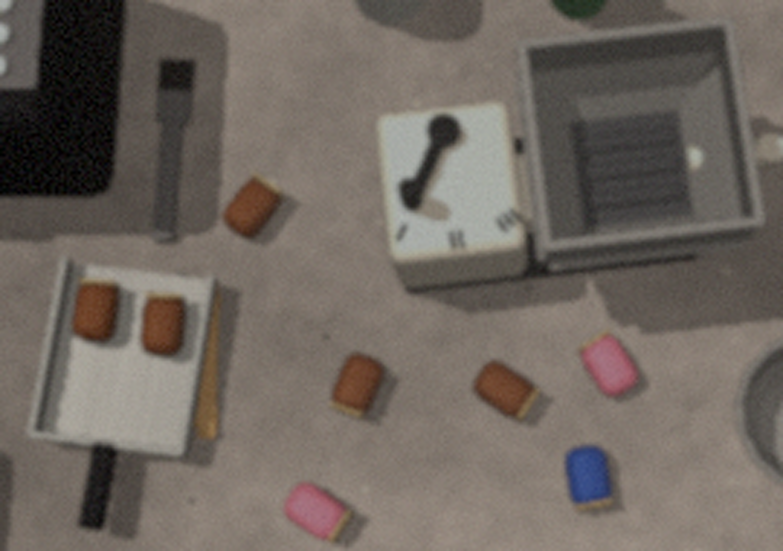

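The zoom confirms the lever's pivot is at the far side and its knob reads about 0.24 rad (one bar). The tray's open end faces away from the robot. The mill yaw is about 7.5°, and the knob geometry (75.6 mm from the pivot) agrees with that. I'll start with the tray.

```bash
cat >> h.py <<'E'
from scipy.spatial.transform import Rotation as Ro
def tool(yaw,tilt=0,flip=0):
    "closing axis y at yaw+90deg; tilt>0: fingers point towards heading yaw (deg)"
    b=Ro.from_euler('z',yaw,degrees=True)*Ro.from_euler('y',-tilt,degrees=True)*Ro.from_matrix(np.array([[-1,0,0],[0,1,0],[0,0,-1.]]))
    if flip: b=b*Ro.from_euler('z',180,degrees=True)
    return b.as_matrix()
def near(R0,yaw,tilt=0):
    c=[tool(yaw,tilt,f) for f in(0,1)]
    return min(c,key=lambda R:(Ro.from_matrix(R0.T@R)).magnitude())
def plan(wps,p=None,R=None):
    if p is None: s=observe();p,R=s['ee_pos'],s['tcp_rot']
    for q,S in wps:
        q=np.array(q,float)
        t=R.T@(q-p)/.15; w=Ro.from_matrix(R.T@S).as_rotvec()/(np.pi/2)
        print('T',t.round(3).tolist(),'W',w.round(3).tolist(),'rows',round(max(np.linalg.norm(t)*3,np.degrees(np.linalg.norm(w)*np.pi/2)/8.59),1))
        p,R=q,S
E
python3 - <<'E'
from h import *
R0=observe()['tcp_rot']
S=near(R0,-6.3,0);S2=tool(-6.3,30)
g=np.array([.325,.400,.036])
print(S.round(2).tolist(),S2.round(2).tolist())
z=S2[:,2]
plan([([.27,.42,.2],tool(-6.3,15)),(g-z*.103,S2),(g-z*.043,S2),(g+z*.017,S2)])
E
```

```text
[[-0.99, 0.11, 0.0], [0.11, 0.99, 0.0], [0.0, 0.0, -1.0]] [[-0.86, 0.11, 0.5], [0.1, 0.99, -0.05], [-0.5, 0.0, -0.87]]
T [-0.813, -0.269, 0.204] W [-0.019, -0.166, -0.136] rows 2.6
T [0.095, -0.092, 0.491] W [-0.0, -0.167, -0.0] rows 1.7
T [0.0, -0.0, 0.4] W [0.0, 0.0, 0.0] rows 1.2
T [0.0, 0.0, 0.4] W [0.0, 0.0, 0.0] rows 1.2
```

>>> play_rows(travel=[[-0.2,-0.07,0.05],[-0.4,-0.13,0.1],[-0.6,-0.2,0.15],[-0.81,-0.27,0.2],[-0.81,-0.27,0.2]], twist=[[0,-0.04,-0.03],[-0.01,-0.08,-0.07],[-0.015,-0.12,-0.1],[-0.02,-0.165,-0.136],[-0.02,-0.165,-0.136]], hand=[1,1,1,1,1])

```text
time: 0.7
ee_pos: [0.2694, 0.4169, 0.1983]
tcp_rot: [[-0.961, 0.111, 0.255], [0.107, 0.994, -0.031], [-0.257, -0.002, -0.967]]
wrist_force: [-0.4, 0.2, -0.4]
opening: 0.0855
gripper_force: 0.0
```

>>> play_rows(travel=[[0.03,-0.03,0.16],[0.06,-0.06,0.33],[0.095,-0.09,0.49],[0.095,-0.09,0.49],[0.095,-0.09,0.49]], twist=[[0,-0.06,0],[0,-0.12,0],[0,-0.167,0],[0,-0.167,0],[0,-0.167,0]], hand=[1,1,1,1,1])

```text
time: 1.2
ee_pos: [0.2729, 0.4069, 0.1264]
tcp_rot: [[-0.862, 0.108, 0.495], [0.095, 0.994, -0.052], [-0.498, 0.003, -0.867]]
wrist_force: [0.0, 1.2, 1.6]
opening: 0.0851
gripper_force: 0.0
```

Run:
```python
from h import *
s=observe();R=s['tcp_rot'];print(s['time'],s['ee_pos'],R.round(2).tolist(),s['joints'])
S2=tool(-6.3,30);g=np.array([.325,.400,.036]);z=S2[:,2]
plan([(g-z*.043,S2),(g+z*.017,S2)])
c=shot('top','t1.png');d=shot('side')
for k in(c,d):
  for b in blobs(k,brown(k)): 
    if b[3]>0 and b[2][0]<.8 and abs(b[2][1])<.5: print(*b)
```

```text
1.2 [0.27285681 0.40690346 0.12642884] [[-0.86, 0.11, 0.5], [0.1, 0.99, -0.05], [-0.5, 0.0, -0.87]] [ 1.14872018 -0.21354136 -0.44140351  1.16531507 -0.49263489  1.21333072]
T [-0.003, -0.009, 0.411] W [0.002, -0.002, -0.0] rows 1.2
T [0.0, 0.0, 0.4] W [0.0, 0.0, 0.0] rows 1.2
[156. 141.] 216 [0.61  0.268 0.032] 0.035 (610, 270, 38, 54, 56.3)
[102. 177.] 239 [0.498 0.413 0.048] 0.051 (499, 415, 39, 53, 85.9)
[126. 182.] 230 [0.484 0.345 0.048] 0.051 (485, 346, 37, 53, 87.5)
[193. 202.] 216 [0.431 0.154 0.032] 0.036 (432, 155, 37, 50, 68.0)
[243. 204.] 213 [0.429 0.012 0.033] 0.036 (429, 12, 53, 35, 55.9)
[242. 146.] 242 [0.491 0.357 0.049] 0.052 (493, 372, 104, 54, 78.8)
[280. 159.] 66 [0.606 0.267 0.035] 0.037 (612, 271, 33, 50, 71.5)
[241. 188.] 173 [0.431 0.146 0.033] 0.035 (431, 150, 37, 52, 73.8)
[254. 215.] 143 [0.43  0.002 0.034] 0.036 (430, 5, 53, 37, 58.0)
[272. 242.] 62 [ 0.446 -0.116  0.026] 0.029 (455, -112, 55, 24, 4.0)
```

Motion tracks well. I'll descend and grip the handle.

>>> play_rows(travel=[[0,-0.01,0.2],[0,-0.01,0.41],[0,-0.01,0.6],[0,-0.01,0.81],[0,-0.01,0.81]], twist=[[0,0,0],[0,0,0],[0,0,0],[0,0,0],[0,0,0]], hand=[1,1,1,1,1], squeeze=110)

```text
time: 1.8
ee_pos: [0.3353, 0.3982, 0.0205]
tcp_rot: [[-0.861, 0.113, 0.495], [0.099, 0.994, -0.054], [-0.498, 0.002, -0.867]]
wrist_force: [-0.0, -0.1, -1.3]
opening: 0.0856
gripper_force: 0.0
```

>>> play_rows(travel=[[0,0,0],[0,0,0],[0,0,0],[0,0,0],[0,0,0]], twist=[[0,0,0],[0,0,0],[0,0,0],[0,0,0],[0,0,0]], hand=[0,0,0,0,0])

```text
time: 2.3
ee_pos: [0.3339, 0.4002, 0.0232]
tcp_rot: [[-0.86, 0.108, 0.498], [0.097, 0.994, -0.049], [-0.501, 0.006, -0.866]]
wrist_force: [-1.4, 0.5, 4.3]
opening: 0.0225
gripper_force: 107.7
```

>>> play_rows(travel=[[0,0,0],[0,0,0],[0,0,0],[0,0,0],[0,0,0]], twist=[[0,0,0],[0,0,0],[0,0,0],[0,0,0],[0,0,0]], hand=[0,0,0,0,0])

```text
time: 2.8
ee_pos: [0.3339, 0.4002, 0.0232]
tcp_rot: [[-0.86, 0.108, 0.498], [0.097, 0.994, -0.049], [-0.501, 0.006, -0.866]]
wrist_force: [-3.5, -0.1, 5.7]
opening: 0.0223
gripper_force: 107.9
```

Run:
```python
from h import *
s=observe();R=s['tcp_rot'];p=s['ee_pos'];print(s['time'],p,s['opening'],s['gripper_force'],s['wrist_force'])
# lift slightly nose-up, then to hopper: heading via yaw 3, handle behind hopper
H=np.array([.635,-.111]); 
def hold(lip,yaw,td):  # tcp pose for tray with lip point, nose-down deg td
    S=tool(yaw,30-td); 
    x=Ro.from_euler('z',yaw,degrees=True).apply([np.cos(np.radians(td)),0,-np.sin(np.radians(td))]); zz=Ro.from_euler('z',yaw,degrees=True).apply([np.sin(np.radians(td)),0,np.cos(np.radians(td))])
    g=np.array(lip)-.215*x+.020*zz
    return g+.017*S[:,2],S
for td,yaw in((0,5),(25,5),(45,5)):
    q,S=hold([.59,-.115,.25],yaw,td);print(td,q.round(3))
L=[(.5,.376,.20),(.56,.20,.30),(.58,.03,.32),(.585,-.115,.30)]
plan([hold(l,y,-4) for l,y in zip(L,(-6.3,-3,1,5))]+[hold((.585,-.115,.27),5,20),hold((.585,-.115,.25),5,40)])
```

```text
2.8 [0.33388588 0.40019006 0.02316881] 0.02227991792400302 107.94171452522278 [-3.510792   -0.06668362  5.65219122]
0 [ 0.384 -0.133  0.255]
25 [ 0.406 -0.131  0.342]
45 [ 0.448 -0.127  0.4  ]
T [-0.337, -0.032, -1.097] W [0.004, -0.044, -0.001] rows 3.4
T [-0.811, -1.202, -0.257] W [-0.021, 0.0, -0.03] rows 4.4
T [-0.237, -1.221, -0.001] W [-0.025, -0.0, -0.037] rows 3.7
T [0.058, -1.063, 0.122] W [-0.025, 0.0, -0.037] rows 3.2
T [-0.282, -0.0, -0.25] W [-0.0, 0.267, 0.0] rows 2.8
T [-0.294, 0.0, -0.227] W [0.0, 0.222, 0.0] rows 2.3
```

>>> play_rows(travel=[[-0.03,0,-0.1],[-0.1,0,-0.3],[-0.17,0,-0.5],[-0.24,0,-0.7],[-0.3,0,-0.85]], twist=[[0,-0.01,0],[0,-0.02,0],[0,-0.03,0],[0,-0.044,0],[0,-0.044,0]], hand=[0,0,0,0,0])

```text
time: 3.3
ee_pos: [0.3071, 0.4008, 0.1547]
tcp_rot: [[-0.826, 0.107, 0.553], [0.091, 0.994, -0.058], [-0.556, 0.003, -0.831]]
wrist_force: [0.7, -0.0, -3.3]
opening: 0.0218
gripper_force: 108.3
```

>>> play_rows(travel=[[0,0,0],[0,0,0],[0,0,0],[0,0,0],[0,0,0]], twist=[[0,0,0],[0,0,0],[0,0,0],[0,0,0],[0,0,0]], hand=[0,0,0,0,0])

```text
time: 3.8
ee_pos: [0.3087, 0.4001, 0.1522]
tcp_rot: [[-0.826, 0.11, 0.553], [0.091, 0.994, -0.061], [-0.557, 0.0, -0.831]]
wrist_force: [0.9, -0.5, -3.9]
opening: 0.022
gripper_force: 108.6
```

```bash
cat >> h.py <<'E'
def hold(lip,yaw,td,g0=30):
    S=tool(yaw,g0-td);B=Ro.from_euler('zy',[yaw,0],degrees=True)
    t=np.radians(td);B=Ro.from_euler('z',yaw,degrees=True)
    x=B.apply([np.cos(t),0,-np.sin(t)]);z=B.apply([np.sin(t),0,np.cos(t)])
    return np.array(lip)-.215*x+.020*z+.017*S[:,2],S
E
python3 - <<'E'
from h import *
c=shot('top','t2.png');shot('side','s2.png');W=pts(c)
Q=W[150:240,60:150].reshape(-1,3)
for a,b in((.006,.0155),(.12,.22)):
    T=Q[(Q[:,2]>a)&(Q[:,2]<b)];print(len(T),rect(T),T.mean(0).round(3))
I=np.hstack([cv2.imread('pics/t2.png')[100:280,40:300],cv2.imread('pics/s2.png')[90:270,150:410]])
cv2.imwrite('pics/c2.png',cv2.resize(I,None,fx=1.53,fy=1.53))
s=observe();print(s['ee_pos'],s['wrist_force'],s['opening'])
L=[(.54,.25,.28),(.57,.12,.32),(.58,0,.32),(.585,-.115,.30)]
plan([hold(l,y,-4) for l,y in zip(L,(-4,-1,2,5))]+[hold((.585,-.115,.27),5,20),hold((.585,-.115,.25),5,40)])
E
```

```text
659 (454, 418, 264, 263, 2.5) [0.459 0.328 0.011]
4415 (415, 388, 156, 217, 83.6) [0.426 0.388 0.161]
[0.30891721 0.40054019 0.15306237] [-0.28741513  0.2434551  -3.77116752] 0.02205401485758973
T [-0.66, -0.882, -0.505] W [-0.013, -0.001, -0.022] rows 3.6
T [-0.366, -0.923, -0.075] W [-0.019, -0.0, -0.028] rows 3.0
T [-0.068, -0.871, 0.046] W [-0.019, 0.0, -0.028] rows 2.6
T [0.068, -0.839, 0.115] W [-0.019, -0.0, -0.028] rows 2.5
T [-0.282, -0.0, -0.25] W [-0.0, 0.267, 0.0] rows 2.8
T [-0.294, 0.0, -0.227] W [0.0, 0.222, 0.0] rows 2.3
```

View pics/c2.png

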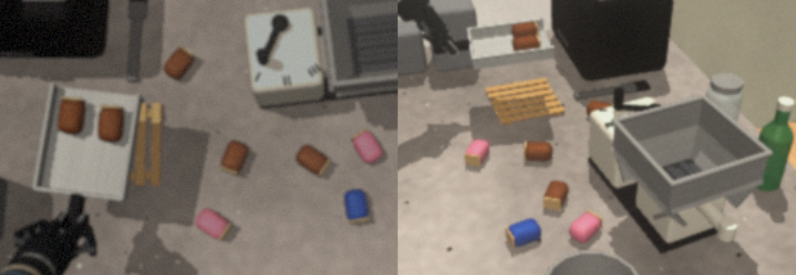

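The tray is held level with both crusts still on it, and the slatted trivet is uncovered. Next I carry it over to the hopper.

>>> play_rows(travel=[[-0.13,-0.18,-0.1],[-0.26,-0.35,-0.2],[-0.4,-0.53,-0.3],[-0.53,-0.71,-0.4],[-0.66,-0.88,-0.505]], twist=[[0,0,0],[-0.005,0,-0.01],[-0.01,0,-0.01],[-0.01,0,-0.02],[-0.013,0,-0.022]], hand=[0,0,0,0,0])

```text
time: 4.4
ee_pos: [0.334, 0.2636, 0.2724]
tcp_rot: [[-0.828, 0.069, 0.557], [0.057, 0.998, -0.039], [-0.558, -0.0, -0.83]]
wrist_force: [0.5, -0.5, -3.4]
opening: 0.0221
gripper_force: 108.9
```

>>> play_rows(travel=[[-0.07,-0.18,-0.01],[-0.15,-0.37,-0.03],[-0.22,-0.55,-0.04],[-0.29,-0.74,-0.06],[-0.366,-0.923,-0.075]], twist=[[-0.004,0,-0.006],[-0.008,0,-0.011],[-0.011,0,-0.017],[-0.015,0,-0.022],[-0.019,0,-0.028]], hand=[0,0,0,0,0])

```text
time: 4.9
ee_pos: [0.3631, 0.1226, 0.3115]
tcp_rot: [[-0.83, 0.016, 0.558], [0.013, 1.0, -0.01], [-0.558, -0.001, -0.83]]
wrist_force: [1.3, 0.4, -3.5]
opening: 0.0223
gripper_force: 108.8
```

>>> play_rows(travel=[[-0.01,-0.17,0.01],[-0.03,-0.35,0.02],[-0.04,-0.52,0.03],[-0.05,-0.7,0.04],[-0.068,-0.871,0.046]], twist=[[-0.004,0,-0.006],[-0.008,0,-0.011],[-0.011,0,-0.017],[-0.015,0,-0.022],[-0.019,0,-0.028]], hand=[0,0,0,0,0])

```text
time: 5.4
ee_pos: [0.3729, -0.0089, 0.3105]
tcp_rot: [[-0.831, -0.034, 0.556], [-0.029, 0.999, 0.018], [-0.556, -0.001, -0.831]]
wrist_force: [0.7, 0.3, -3.0]
opening: 0.0221
gripper_force: 108.9
```

>>> play_rows(travel=[[0.015,-0.2,0.02],[0.03,-0.4,0.05],[0.045,-0.6,0.08],[0.06,-0.78,0.11],[0.068,-0.839,0.115]], twist=[[-0.004,0,-0.006],[-0.008,0,-0.011],[-0.011,0,-0.017],[-0.015,0,-0.022],[-0.019,0,-0.028]], hand=[0,0,0,0,0])

```text
time: 5.9
ee_pos: [0.3779, -0.1362, 0.2888]
tcp_rot: [[-0.831, -0.083, 0.55], [-0.07, 0.997, 0.046], [-0.552, 0.0, -0.834]]
wrist_force: [0.3, 0.8, -3.4]
opening: 0.0222
gripper_force: 109.2
```

Run:
```python
from h import *
c=shot('top','t3.png');W=pts(c)
s=observe();print(s['time'],s['ee_pos'],s['tcp_rot'].round(2).tolist(),s['opening'],s['joints'].round(2) if hasattr(s['joints'],'round') else s['joints'])
Q=W.reshape(-1,3);Q=Q[(Q[:,0]>.36)&(Q[:,0]<.7)&(abs(Q[:,1]+.12)<.12)&(Q[:,2]>.25)&(Q[:,2]<.34)];print(rect(Q),Q.mean(0))
for b in blobs(c,brown(c)): 
    if 0<b[3] and b[2][0]<.8 and abs(b[2][1])<.5: print(*b)
k=W[103:145,200:232].reshape(-1,3);k=k[(k[:,2]>.165)&(k[:,2]<.19)];print('knob',k.mean(0))
T=W[150:235,70:160].reshape(-1,3);T=T[(T[:,2]>.007)&(T[:,2]<.016)];print('triv',len(T),rect(T),np.median(T,0),T.min(0),T.max(0))
h=cv2.cvtColor(c['image'],cv2.COLOR_RGB2HSV);m=(h[...,0]>8)&(h[...,0]<28)&(h[...,1]>90);m[:150]=0;m[240:]=0;m[:,:70]=0;m[:,165:]=0
m&=~np.isnan(W[...,0]);P=W[m&(W[...,2]<.02)];print(len(P),rect(P))
plan([hold((.585,-.115,.27),5,20),hold((.585,-.115,.25),5,40),hold((.585,-.115,.25),5,52)])
cv2.imwrite('pics/t3c.png',cv2.resize(cv2.imread('pics/t3.png')[60:260,60:360],None,fx=2.6,fy=2.6))
```

```text
5.95 [ 0.37797125 -0.13637084  0.28863645] [[-0.83, -0.08, 0.55], [-0.07, 1.0, 0.05], [-0.55, 0.0, -0.83]] 0.021713665363062636 [-0.9  -0.78 -0.51  1.49  0.48 -0.9 ]
(475, -129, 235, 154, 4.7) [ 0.49128779 -0.12902842  0.29736873]
[284. 140.] 339 [ 0.531 -0.086  0.322] 0.325 (533, -86, 55, 35, 7.5)
[313. 140.] 346 [ 0.532 -0.153  0.321] 0.324 (532, -154, 53, 36, 6.8)
[156. 141.] 218 [0.61  0.268 0.032] 0.035 (611, 270, 37, 54, 55.7)
[193. 202.] 222 [0.431 0.155 0.032] 0.035 (432, 156, 37, 52, 68.4)
[243. 204.] 213 [0.428 0.012 0.032] 0.035 (428, 12, 52, 35, 54.2)
knob [0.58530299 0.09599361 0.17849593]
triv 1912 (467, 389, 243, 258, 0.8) [0.45685968 0.37755114 0.01149784] [0.34446488 0.26082285 0.00701541] [0.58919495 0.51860097 0.01599793]
2242 (480, 362, 207, 202, 2.0)
T [-0.298, 0.022, -0.258] W [-0.001, 0.261, -0.002] rows 2.7
T [-0.294, 0.0, -0.227] W [0.0, 0.222, 0.0] rows 2.3
T [-0.175, -0.0, -0.229] W [0.0, 0.133, 0.0] rows 1.4
```

View pics/t3c.png

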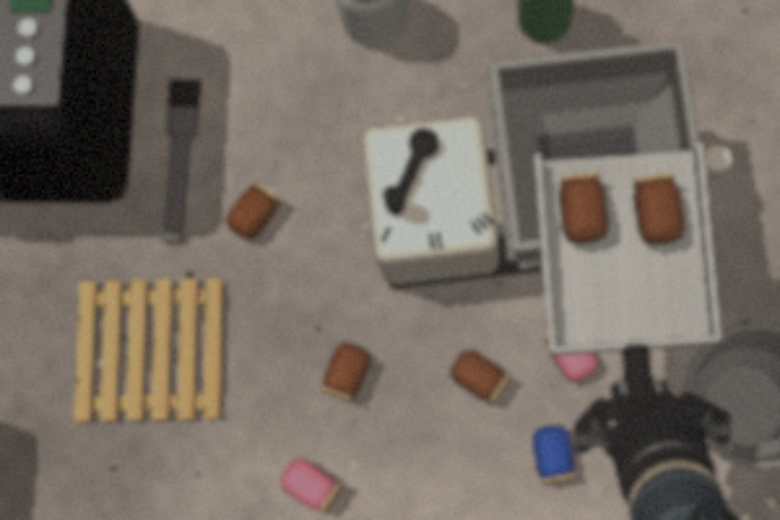

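Both crusts sit on the tray, with its lip over the hopper's near half at roughly (620,155) in the crop. The empty trivet's centre is near crop (150,350). Now I tip it.

>>> play_rows(travel=[[-0.06,0,-0.05],[-0.12,0.01,-0.1],[-0.18,0.01,-0.16],[-0.24,0.02,-0.21],[-0.3,0.02,-0.26]], twist=[[0,0.05,0],[0,0.1,0],[0,0.155,0],[0,0.21,0],[0,0.26,0]], hand=[0,0,0,0,0])

```text
time: 6.45
ee_pos: [0.3948, -0.1281, 0.35]
tcp_rot: [[-0.98, -0.09, 0.178], [-0.089, 0.996, 0.014], [-0.179, -0.002, -0.984]]
wrist_force: [-0.4, -0.5, -3.5]
opening: 0.0222
gripper_force: 109.1
```

>>> play_rows(travel=[[-0.06,0,-0.05],[-0.12,0,-0.09],[-0.18,0,-0.14],[-0.24,0,-0.18],[-0.294,0,-0.227]], twist=[[0,0.045,0],[0,0.09,0],[0,0.133,0],[0,0.178,0],[0,0.222,0]], hand=[0,0,0,0,0])

```text
time: 6.95
ee_pos: [0.4328, -0.1249, 0.3912]
tcp_rot: [[-0.982, -0.091, -0.165], [-0.089, 0.996, -0.017], [0.165, -0.002, -0.986]]
wrist_force: [0.3, 0.3, -3.7]
opening: 0.0221
gripper_force: 109.0
```

>>> play_rows(travel=[[0,0,0],[0,0,0],[0,0,0],[0,0,0],[0,0,0]], twist=[[0,0,0],[0,0,0],[0,0,0],[0,0,0],[0,0,0]], hand=[0,0,0,0,0])

```text
time: 7.45
ee_pos: [0.4311, -0.1247, 0.3915]
tcp_rot: [[-0.983, -0.089, -0.161], [-0.088, 0.996, -0.014], [0.162, 0.0, -0.987]]
wrist_force: [0.0, 0.3, -3.1]
opening: 0.0225
gripper_force: 109.1
```

```bash
cat >> h.py <<'E'
def rep(*cs):
  for k in cs:
    for b in blobs(k,brown(k)):
      if -.05<b[3] and .1<b[2][0]<.8 and abs(b[2][1])<.55: print(*b)
E
python3 - <<'E'
from h import *
c=shot('top');W=pts(c)
s=observe();print(s['time'],s['ee_pos'],s['wrist_force'],s['joints'])
rep(c,shot('side'))
h=cv2.cvtColor(shot('top')['image'],cv2.COLOR_RGB2HSV);m=((h[...,0]>12)&(h[...,0]<28)&(h[...,1]>100)).astype(np.uint8);m[:155]=0;m[235:]=0;m[:,:80]=0;m[:,152:]=0
n,L,S,C=cv2.connectedComponentsWithStats(m);i=1+S[1:,4].argmax();P=W[L==i];P=P[P[:,2]>.007];print(len(P),rect(P),S[i],C[i])
plan([hold((.585,-.115,.25),5,54)])
E
```

```text
7.5 [ 0.43119291 -0.12474022  0.39131679] [-0.08315848  0.46853673 -2.84557119] [-0.37970118  0.12477822  0.49970447  2.09137608 -0.07281105 -0.46374364]
[277. 111.] 99 [ 0.664 -0.08   0.153] 0.156 (665, -80, 27, 28, 84.7)
[156. 141.] 216 [0.61  0.269 0.032] 0.035 (611, 270, 37, 51, 59.5)
[193. 202.] 219 [0.431 0.155 0.032] 0.035 (432, 155, 39, 51, 70.8)
[236. 200.] 31 [0.438 0.032 0.031] 0.034 (438, 31, 10, 27, 65.5)
[280. 158.] 66 [0.606 0.269 0.034] 0.037 (611, 268, 35, 50, 63.2)
[241. 188.] 177 [0.432 0.146 0.033] 0.035 (433, 152, 39, 56, 71.6)
[345. 193.] 268 [ 0.659 -0.106  0.155] 0.157 (662, -110, 75, 32, 83.2)
[254. 215.] 141 [0.431 0.003 0.034] 0.036 (430, 4, 52, 36, 55.3)
[272. 242.] 57 [ 0.45  -0.114  0.025] 0.028 (454, -112, 55, 26, 0.9)
1794 (456, 377, 159, 160, 2.0) [  89  167   57   55 2026] [117.29615005 194.26110563]
T [-0.209, -0.025, -0.232] W [0.0, 0.163, 0.002] rows 1.7
```

Both crusts left the tray and lie in the hopper. The trivet is at (456, 377) mm. I'll take the tray back.

Run:
```python
from h import *
def lip(y): t=np.radians(y); return np.array([.456+.09*np.cos(t),.377+.09*np.sin(t)])
l=lip(-3)
plan([hold((.575,-.115,.29),5,20),hold((.575,-.1,.31),5,0),hold((.575,.02,.29),2,0),hold((.57,.14,.26),0,0),hold((.56,.26,.20),-2,0),hold((*l,.12),-3,0),hold((*l,.06),-3,0),hold((*l,.018),-3,0)])
```

```text
T [0.291, -0.018, 0.219] W [0.001, -0.215, 0.001] rows 2.3
T [0.143, 0.1, 0.315] W [0.0, -0.222, 0.0] rows 2.3
T [0.005, 0.869, 0.151] W [0.017, 0.0, 0.029] rows 2.6
T [0.104, 0.849, 0.171] W [0.011, -0.0, 0.019] rows 2.6
T [0.257, 0.848, 0.313] W [0.011, 0.0, 0.019] rows 2.8
T [0.371, 0.769, 0.402] W [0.006, -0.0, 0.01] rows 2.8
T [0.2, -0.0, 0.346] W [0.0, 0.0, 0.0] rows 1.2
T [0.14, -0.0, 0.242] W [0.0, 0.0, 0.0] rows 0.8
```

>>> play_rows(travel=[[0.06,0,0.04],[0.12,-0.01,0.09],[0.17,-0.01,0.13],[0.23,-0.015,0.18],[0.29,-0.018,0.22]], twist=[[0,-0.043,0],[0,-0.086,0],[0,-0.13,0],[0,-0.172,0],[0,-0.215,0]], hand=[0,0,0,0,0])

```text
time: 8.1
ee_pos: [0.3831, -0.1315, 0.3646]
tcp_rot: [[-0.981, -0.09, 0.173], [-0.089, 0.996, 0.017], [-0.174, 0.001, -0.985]]
wrist_force: [-0.5, -0.7, -2.0]
opening: 0.0222
gripper_force: 109.2
```

>>> play_rows(travel=[[0.03,0.02,0.06],[0.06,0.04,0.13],[0.09,0.06,0.19],[0.12,0.08,0.25],[0.143,0.1,0.315]], twist=[[0,-0.045,0],[0,-0.09,0],[0,-0.133,0],[0,-0.178,0],[0,-0.222,0]], hand=[0,0,0,0,0])

```text
time: 8.6
ee_pos: [0.3688, -0.1175, 0.314]
tcp_rot: [[-0.863, -0.089, 0.497], [-0.077, 0.996, 0.045], [-0.499, 0.001, -0.867]]
wrist_force: [-0.2, 0.3, -3.0]
opening: 0.022
gripper_force: 109.3
```

>>> play_rows(travel=[[0,0.17,0.03],[0,0.35,0.06],[0,0.52,0.09],[0,0.7,0.12],[0.005,0.869,0.15]], twist=[[0.003,0,0.006],[0.007,0,0.012],[0.01,0,0.017],[0.014,0,0.023],[0.017,0,0.029]], hand=[0,0,0,0,0])

```text
time: 9.1
ee_pos: [0.3673, 0.0137, 0.2942]
tcp_rot: [[-0.867, -0.035, 0.497], [-0.03, 0.999, 0.018], [-0.497, 0.001, -0.868]]
wrist_force: [-0.3, 1.0, -3.0]
opening: 0.0219
gripper_force: 109.3
```

>>> play_rows(travel=[[0.02,0.17,0.03],[0.04,0.34,0.07],[0.06,0.51,0.1],[0.08,0.68,0.14],[0.104,0.849,0.171]], twist=[[0.002,0,0.004],[0.004,0,0.008],[0.007,0,0.011],[0.009,0,0.015],[0.011,0,0.019]], hand=[0,0,0,0,0])

```text
time: 9.6
ee_pos: [0.3616, 0.1412, 0.2639]
tcp_rot: [[-0.868, -0.003, 0.497], [-0.002, 1.0, 0.002], [-0.497, 0.001, -0.868]]
wrist_force: [0.9, 0.4, -4.1]
opening: 0.0218
gripper_force: 109.3
```

>>> play_rows(travel=[[0.05,0.17,0.06],[0.1,0.34,0.12],[0.15,0.51,0.19],[0.2,0.68,0.25],[0.257,0.848,0.313]], twist=[[0.002,0,0.004],[0.004,0,0.008],[0.007,0,0.011],[0.009,0,0.015],[0.011,0,0.019]], hand=[0,0,0,0,0])

```text
time: 10.1
ee_pos: [0.3513, 0.2684, 0.2041]
tcp_rot: [[-0.868, 0.031, 0.496], [0.027, 1.0, -0.015], [-0.496, 0.001, -0.868]]
wrist_force: [0.6, -0.9, -2.6]
opening: 0.0221
gripper_force: 109.3
```

>>> play_rows(travel=[[0.09,0.19,0.1],[0.18,0.38,0.2],[0.28,0.57,0.3],[0.371,0.769,0.402],[0.371,0.769,0.402]], twist=[[0.001,0,0.002],[0.003,0,0.005],[0.004,0,0.007],[0.006,0,0.01],[0.006,0,0.01]], hand=[0,0,0,0,0])

```text
time: 10.6
ee_pos: [0.3348, 0.3839, 0.1193]
tcp_rot: [[-0.871, 0.046, 0.49], [0.037, 0.999, -0.027], [-0.49, -0.006, -0.872]]
wrist_force: [-1.6, -0.1, -3.9]
opening: 0.0221
gripper_force: 109.6
```

Run:
```python
from h import *
c=shot('top');W=pts(c)
s=observe();print(s['time'],s['ee_pos'],s['tcp_rot'].round(3).tolist(),s['wrist_force'])
rep(c,shot('side'))
Q=W[120:240,60:160].reshape(-1,3);T=Q[(Q[:,2]>.09)&(Q[:,2]<.17)&(Q[:,0]>.36)];print(rect(T),T.mean(0))
F=T[T[:,2]<np.median(T[:,2])+.008]
A=np.c_[F[:,:2],np.ones(len(F))];print('floor slope',np.linalg.lstsq(A,F[:,2],rcond=None)[0],np.median(F[:,2]))
l=(.456+.09*np.cos(np.radians(-3)),.377+.09*np.sin(np.radians(-3)))
plan([hold((*l,.06),-3,0),hold((*l,.018),-3,0)])
```

```text
10.65 [0.33590011 0.38278766 0.12151426] [[-0.869, 0.047, 0.492], [0.039, 0.999, -0.028], [-0.493, -0.005, -0.87]] [ 1.22912994 -1.12108753 -3.88735553]
[287. 113.] 341 [ 0.66  -0.109  0.152] 0.155 (662, -106, 79, 30, 81.9)
[156. 141.] 219 [0.61  0.268 0.032] 0.036 (611, 269, 36, 53, 54.9)
[193. 202.] 221 [0.431 0.155 0.032] 0.035 (433, 155, 38, 51, 68.1)
[243. 204.] 208 [0.428 0.012 0.032] 0.035 (428, 12, 51, 34, 54.8)
[280. 159.] 66 [0.606 0.267 0.035] 0.037 (611, 268, 34, 50, 81.3)
[241. 188.] 177 [0.431 0.145 0.033] 0.035 (432, 150, 39, 54, 66.2)
[345. 193.] 274 [ 0.659 -0.105  0.155] 0.157 (662, -109, 78, 30, 82.0)
[254. 215.] 142 [0.43  0.004 0.034] 0.036 (430, 4, 52, 37, 58.2)
[272. 242.] 66 [ 0.448 -0.115  0.025] 0.029 (455, -112, 55, 25, 5.0)
(500, 389, 305, 200, 15.5) [0.47253262 0.3876672  0.11464622]
floor slope [-0.02216005 -0.01136324  0.124018  ] 0.10947029920056206
T [0.177, 0.005, 0.346] W [-0.001, -0.003, 0.003] rows 1.2
T [0.14, -0.0, 0.242] W [0.0, 0.0, 0.0] rows 0.8
```

>>> play_rows(travel=[[0.04,0,0.08],[0.08,0,0.16],[0.12,0,0.24],[0.18,0.005,0.35],[0.18,0.005,0.35]], twist=[[0,0,0],[0,0,0],[0,0,0],[0,0,0],[0,0,0]], hand=[0,0,0,0,0])

```text
time: 11.2
ee_pos: [0.3392, 0.3808, 0.0623]
tcp_rot: [[-0.868, 0.051, 0.493], [0.042, 0.999, -0.029], [-0.494, -0.005, -0.869]]
wrist_force: [1.0, -0.2, -3.7]
opening: 0.022
gripper_force: 109.4
```

Run:
```python
from h import *
c=shot('top','t4.png');W=pts(c)
s=observe();print(s['time'],s['ee_pos'],s['wrist_force'])
Q=W[170:222,93:132].reshape(-1,3);Q=Q[(Q[:,2]>.03)&(Q[:,2]<.08)];
A=np.c_[Q[:,:2]-[.456,.377],np.ones(len(Q))];print('floor slope',np.linalg.lstsq(A,Q[:,2],rcond=None)[0],len(Q),Q.min(0),Q.max(0))
l=(.456+.09*np.cos(np.radians(-3)),.377+.09*np.sin(np.radians(-3)))
plan([hold((*l,.018),-3,0)])
```

```text
11.25 [0.33998063 0.38167177 0.06413988] [ 0.86937599 -0.24776178 -2.8854669 ]
floor slope [-0.04429072 -0.01515048  0.05360313] 1932 [0.36746563 0.31662226 0.0438466 ] [0.51896785 0.43905908 0.07987982]
T [0.137, 0.01, 0.235] W [-0.001, -0.003, 0.002] rows 0.8
```

>>> play_rows(travel=[[0.03,0,0.06],[0.06,0.01,0.12],[0.1,0.01,0.17],[0.13,0.01,0.22],[0.135,0.01,0.232]], twist=[[0,-0.015,0],[0,-0.022,0],[0,-0.022,0],[0,-0.022,0],[0,-0.022,0]], hand=[0,0,0,0,0])

```text
time: 11.75
ee_pos: [0.3404, 0.3848, 0.0252]
tcp_rot: [[-0.849, 0.05, 0.526], [0.042, 0.999, -0.027], [-0.527, -0.001, -0.85]]
wrist_force: [-0.3, -0.8, -4.1]
opening: 0.0224
gripper_force: 109.4
```

Run:
```python
from h import *
c=shot('top');W=pts(c)
s=observe();print(s['time'],s['ee_pos'],s['wrist_force'],s['moment'])
Q=W[170:222,93:132].reshape(-1,3);Q=Q[(Q[:,2]>.005)&(Q[:,2]<.03)];
A=np.c_[Q[:,:2]-[.456,.377],np.ones(len(Q))];print('floor slope',np.linalg.lstsq(A,Q[:,2],rcond=None)[0],len(Q))
```

```text
11.8 [0.34058296 0.38495831 0.02543325] [ 0.19804443  0.05400138 -3.47018645] [ 0.02499848  1.15749858 -0.00979457]
floor slope [ 0.02582953 -0.00844572  0.02050377] 1913
```

>>> play_rows(travel=[[0.01,0,0.015],[0.018,0,0.028],[0.018,0,0.028],[0.018,0,0.028],[0.018,0,0.028]], twist=[[0,0.01,0],[0,0.01,0],[0,0.01,0],[0,0.01,0],[0,0.01,0]], hand=[0,0,0.3,0.6,1])

```text
time: 12.3
ee_pos: [0.3416, 0.3864, 0.0227]
tcp_rot: [[-0.855, 0.05, 0.516], [0.044, 0.999, -0.024], [-0.516, 0.002, -0.857]]
wrist_force: [0.1, 0.0, -1.1]
opening: 0.0536
gripper_force: 0.0
```

>>> play_rows(travel=[[0,0,0],[0,0,0],[0,0,-0.2],[0,0,-0.5],[0,0,-0.8]], twist=[[0,0,0],[0,0,0],[0,0,0],[0,0,0],[0,0,0]], hand=[1,1,1,1,1])

```text
time: 12.8
ee_pos: [0.2783, 0.3876, 0.1245]
tcp_rot: [[-0.857, 0.051, 0.513], [0.043, 0.999, -0.027], [-0.514, -0.001, -0.858]]
wrist_force: [0.7, 1.4, -0.5]
opening: 0.0853
gripper_force: 0.0
```

Run:
```python
from h import *
c=shot('top','t5.png');W=pts(c)
s=observe();print(s['time'],s['ee_pos'],s['wrist_force'],s['opening'])
Q=W[170:222,93:132].reshape(-1,3);Q=Q[(Q[:,2]>.005)&(Q[:,2]<.03)];
A=np.c_[Q[:,:2]-[.456,.377],np.ones(len(Q))];print('floor slope',np.linalg.lstsq(A,Q[:,2],rcond=None)[0],len(Q))
Q=W[150:240,70:160].reshape(-1,3);T=Q[(Q[:,2]>.036)&(Q[:,2]<.055)&(Q[:,0]>.35)];print('rim',rect(T))
rep(c)
R=s['tcp_rot']
# crust at (.432,.155): long axis angle
for (x,y) in((.432,.155),):
  for yaw in(68,-22):
    S=near(R,yaw);print(yaw,S.round(2).tolist());plan([((x,y,.2),S),((x,y,.02),S)])
```

```text
12.85 [0.27826287 0.39216401 0.13330439] [0.3054722  2.7304053  4.56819863] 0.08556023907144801
floor slope [ 0.00305543 -0.00063381  0.01564985] 1911
rim (453, 379, 155, 205, 86.8)
[287. 113.] 333 [ 0.66  -0.104  0.152] 0.155 (661, -106, 79, 30, 83.6)
[156. 141.] 216 [0.609 0.268 0.032] 0.035 (610, 269, 36, 53, 56.7)
[193. 202.] 217 [0.431 0.155 0.032] 0.035 (432, 155, 36, 51, 70.8)
[243. 204.] 217 [0.428 0.01  0.032] 0.036 (429, 12, 53, 35, 56.8)
68 [[-0.37, -0.93, 0.0], [-0.93, 0.37, 0.0], [-0.0, 0.0, -1.0]]
T [-1.18, -1.525, 0.176] W [-0.208, 0.305, -0.768] rows 8.9
T [0.0, 0.0, 1.2] W [0.0, 0.0, 0.0] rows 3.6
-22 [[-0.93, 0.37, 0.0], [0.37, 0.93, 0.0], [0.0, 0.0, -1.0]]
T [-1.18, -1.525, 0.176] W [0.065, 0.342, 0.207] rows 5.8
T [0.0, 0.0, 1.2] W [0.0, 0.0, 0.0] rows 3.6
```

The tray lies flat, centred within 4 mm of the trivet. Next are the loose crusts, starting with the one at (432, 155), whose long axis is at −22°.

Run:
```python
from h import *
R=observe()['tcp_rot'];S=near(R,-22);
plan([((.33,.27,.17),near(R,-14,12)),((.432,.155,.14),S),((.432,.155,.0),S),((.432,.155,.12),S),((.50,.05,.26),tool(-8)),((.58,-.06,.28),tool(4)),((.605,-.125,.26),tool(7.5)),((.605,-.125,.195),tool(7.5))])
```

```text
T [-0.459, -0.794, -0.018] W [0.052, 0.212, 0.114] rows 2.8
T [-0.785, -0.579, 0.371] W [0.009, 0.133, 0.089] rows 3.1
T [0.0, 0.0, 0.933] W [0.0, 0.0, 0.0] rows 2.8
T [0.0, 0.0, -0.8] W [0.0, 0.0, 0.0] rows 2.4
T [-0.683, -0.479, -0.933] W [0.0, 0.0, -0.156] rows 3.8
T [-0.63, -0.652, -0.133] W [0.0, 0.0, -0.133] rows 2.7
T [-0.136, -0.444, 0.133] W [0.0, 0.0, -0.039] rows 1.4
T [0.0, 0.0, 0.433] W [0.0, 0.0, 0.0] rows 1.3
```

>>> play_rows(travel=[[-0.1,-0.2,0],[-0.2,-0.4,-0.01],[-0.33,-0.6,-0.02],[-0.46,-0.79,-0.02],[-0.46,-0.79,-0.02]], twist=[[0.013,0.05,0.03],[0.026,0.1,0.06],[0.04,0.16,0.085],[0.052,0.212,0.114],[0.052,0.212,0.114]], hand=[1,1,1,1,1])

```text
time: 13.35
ee_pos: [0.3359, 0.2644, 0.1653]
tcp_rot: [[-0.946, 0.254, 0.201], [0.247, 0.967, -0.06], [-0.21, -0.007, -0.978]]
wrist_force: [-0.7, 0.5, -0.2]
opening: 0.0853
gripper_force: 0.0
```

>>> play_rows(travel=[[-0.2,-0.15,0.09],[-0.4,-0.3,0.18],[-0.6,-0.45,0.28],[-0.785,-0.579,0.371],[-0.785,-0.579,0.371]], twist=[[0,0.035,0.02],[0,0.07,0.045],[0.005,0.1,0.07],[0.009,0.133,0.089],[0.009,0.133,0.089]], hand=[1,1,1,1,1])

```text
time: 13.85
ee_pos: [0.4348, 0.1489, 0.1303]
tcp_rot: [[-0.924, 0.382, -0.007], [0.382, 0.924, -0.011], [0.002, -0.013, -1.0]]
wrist_force: [-0.4, 0.4, -0.3]
opening: 0.0855
gripper_force: 0.0
```

Run:
```python
from h import *
s=observe();R=s['tcp_rot'];print(s['ee_pos'],R.round(3).tolist());rep(shot('side'))
S=near(R,-22);plan([((.432,.155,.0),S)])
```

```text
[0.43477249 0.14889599 0.13026292] [[-0.924, 0.382, -0.007], [0.382, 0.924, -0.011], [0.002, -0.013, -1.0]]
[280. 158.] 65 [0.605 0.267 0.035] 0.037 (612, 269, 33, 50, 66.8)
[241. 188.] 174 [0.431 0.146 0.033] 0.036 (431, 150, 36, 53, 71.1)
[345. 193.] 273 [ 0.659 -0.105  0.155] 0.157 (663, -109, 77, 32, 83.2)
[254. 215.] 139 [0.431 0.001 0.034] 0.036 (431, 4, 51, 36, 53.9)
[272. 242.] 69 [ 0.448 -0.115  0.025] 0.029 (454, -112, 55, 24, 1.9)
T [0.015, 0.035, 0.873] W [-0.008, -0.002, -0.004] rows 2.6
```

>>> play_rows(travel=[[0.015,0.035,0.3],[0.015,0.035,0.6],[0.015,0.035,0.8],[0.015,0.035,0.87],[0.015,0.035,0.87]], twist=[[-0.008,0,0],[-0.008,0,0],[-0.008,0,0],[-0.008,0,0],[-0.008,0,0]], hand=[1,1,1,1,0], squeeze=35)

```text
time: 14.4
ee_pos: [0.4294, 0.1574, 0.0009]
tcp_rot: [[-0.927, 0.374, -0.003], [0.374, 0.927, 0.002], [0.004, 0.001, -1.0]]
wrist_force: [0.7, -0.6, 0.4]
opening: 0.0732
gripper_force: 0.0
```

>>> play_rows(travel=[[0,0,0],[0,0,0],[0,0,0],[0,0,-0.3],[0,0,-0.6]], twist=[[0,0,0],[0,0,0],[0,0,0],[0,0,0],[0,0,0]], hand=[0,0,0,0,0])

```text
time: 14.9
ee_pos: [0.4304, 0.1561, 0.0927]
tcp_rot: [[-0.926, 0.377, -0.002], [0.377, 0.926, 0.002], [0.003, 0.001, -1.0]]
wrist_force: [1.3, 0.1, -0.2]
opening: 0.0413
gripper_force: 35.5
```

Run:
```python
from h import *
s=observe();R=s['tcp_rot'];print(s['ee_pos'],s['opening'],s['gripper_force'])
plan([((.50,.05,.26),tool(-8)),((.58,-.06,.28),tool(4)),((.605,-.13,.20),tool(7.5)),
 ((.57,-.08,.26),tool(2)),((.50,.0,.20),tool(22)),((.429,.011,.13),tool(45)),((.429,.011,0),tool(57))])
```

```text
[0.43037734 0.15606576 0.09267989] 0.041313623894086056 35.46669960021973
T [-0.693, -0.479, -1.118] W [0.001, -0.002, -0.157] rows 4.2
T [-0.63, -0.652, -0.133] W [0.0, 0.0, -0.133] rows 2.7
T [-0.134, -0.477, 0.533] W [0.0, 0.0, -0.039] rows 2.2
T [0.188, 0.361, -0.4] W [0.0, 0.0, 0.061] rows 1.7
T [0.448, 0.549, 0.4] W [0.0, 0.0, -0.222] rows 2.4
T [0.411, 0.245, 0.467] W [0.0, 0.0, -0.256] rows 2.7
T [0.0, 0.0, 0.867] W [0.0, 0.0, -0.133] rows 2.6
```

>>> play_rows(travel=[[-0.1,-0.05,-0.33],[-0.3,-0.2,-0.66],[-0.5,-0.35,-0.95],[-0.69,-0.48,-1],[-0.69,-0.48,-1]], twist=[[0,0,-0.03],[0,0,-0.07],[0,0,-0.11],[0,0,-0.157],[0,0,-0.157]], hand=[0,0,0,0,0])

```text
time: 15.4
ee_pos: [0.5049, 0.0464, 0.2472]
tcp_rot: [[-0.99, 0.143, 0.011], [0.143, 0.99, 0.001], [-0.011, 0.002, -1.0]]
wrist_force: [1.3, -0.1, -1.0]
opening: 0.0414
gripper_force: 35.5
```

>>> play_rows(travel=[[-0.16,-0.16,-0.07],[-0.32,-0.32,-0.13],[-0.47,-0.48,-0.2],[-0.63,-0.65,-0.25],[-0.63,-0.65,-0.25]], twist=[[0,0,-0.03],[0,0,-0.07],[0,0,-0.1],[0,0,-0.133],[0,0,-0.133]], hand=[0,0,0,0,0])

```text
time: 15.9
ee_pos: [0.5825, -0.0628, 0.2789]
tcp_rot: [[-0.998, -0.066, 0.002], [-0.066, 0.998, 0.001], [-0.002, 0.001, -1.0]]
wrist_force: [0.5, -0.2, -1.1]
opening: 0.0418
gripper_force: 35.4
```

>>> play_rows(travel=[[-0.07,-0.24,0],[-0.13,-0.47,0.1],[-0.134,-0.477,0.35],[-0.134,-0.477,0.533],[-0.134,-0.477,0.533]], twist=[[0,0,-0.02],[0,0,-0.039],[0,0,-0.039],[0,0,-0.039],[0,0,-0.039]], hand=[0,0,0,0,0])

```text
time: 16.4
ee_pos: [0.6018, -0.1275, 0.1929]
tcp_rot: [[-0.991, -0.13, -0.011], [-0.13, 0.992, 0.007], [0.01, 0.009, -1.0]]
wrist_force: [-0.4, -1.1, -0.7]
opening: 0.0417
gripper_force: 35.5
```

>>> play_rows(travel=[[0,0,0],[0,0,0],[0,0,0],[0,0,0],[0,0,-0.2]], twist=[[0,0,0],[0,0,0],[0,0,0],[0,0,0],[0,0,0]], hand=[1,1,1,1,1])

```text
time: 16.9
ee_pos: [0.6032, -0.1284, 0.2248]
tcp_rot: [[-0.991, -0.131, -0.008], [-0.131, 0.991, 0.006], [0.007, 0.007, -1.0]]
wrist_force: [0.3, 0.5, -0.7]
opening: 0.0854
gripper_force: 0.0
```

>>> play_rows(travel=[[0,0,-0.2],[0.1,0.2,-0.35],[0.19,0.36,-0.4],[0.19,0.36,-0.4],[0.19,0.36,-0.4]], twist=[[0,0,0],[0,0,0],[0,0,0.03],[0,0,0.061],[0,0,0.061]], hand=[1,1,1,1,1])

```text
time: 17.4
ee_pos: [0.5706, -0.0792, 0.2914]
tcp_rot: [[-0.999, -0.036, 0.004], [-0.036, 0.999, 0.002], [-0.004, 0.002, -1.0]]
wrist_force: [0.3, 0.0, 0.2]
opening: 0.0854
gripper_force: 0.0
```

Run:
```python
from h import *
s=observe();print(s['time'],s['ee_pos'],s['opening']);rep(shot('top'),shot('side'))
plan([((.50,.0,.20),tool(-25)),((.429,.011,.12),tool(-60)),((.429,.011,0),tool(-60))])
plan([((.50,.0,.20),tool(25)),((.429,.011,.12),tool(57)),((.429,.011,0),tool(57))])
```

```text
17.4 [ 0.57060401 -0.079192    0.29141979] 0.08538223692298474
[156. 141.] 216 [0.61  0.269 0.032] 0.035 (610, 269, 38, 52, 54.5)
[280. 158.] 64 [0.606 0.268 0.034] 0.037 (611, 272, 30, 53, 85.2)
[343. 195.] 338 [ 0.661 -0.105  0.155] 0.157 (663, -110, 76, 30, 86.2)
[254. 215.] 139 [0.431 0.003 0.034] 0.036 (431, 5, 50, 38, 53.6)
[272. 242.] 57 [ 0.447 -0.114  0.025] 0.028 (454, -113, 54, 20, 1.9)
T [0.451, 0.547, 0.598] W [0.002, 0.001, 0.301] rows 3.2
T [0.46, -0.134, 0.533] W [0.0, 0.0, 0.389] rows 4.1
T [0.0, 0.0, 0.8] W [0.0, 0.0, 0.0] rows 2.4
T [0.451, 0.547, 0.598] W [0.001, 0.001, -0.255] rows 2.8
T [0.398, 0.267, 0.533] W [0.0, 0.0, -0.356] rows 3.7
T [0.0, 0.0, 0.8] W [0.0, 0.0, 0.0] rows 2.4
```

>>> play_rows(travel=[[0.12,0.15,0.1],[0.24,0.3,0.25],[0.36,0.45,0.45],[0.45,0.547,0.598],[0.45,0.547,0.598]], twist=[[0,0,-0.06],[0,0,-0.13],[0,0,-0.2],[0,0,-0.255],[0,0,-0.255]], hand=[1,1,1,1,1])

```text
time: 18.0
ee_pos: [0.4948, 0.0019, 0.1939]
tcp_rot: [[-0.905, -0.424, -0.012], [-0.425, 0.905, 0.005], [0.008, 0.01, -1.0]]
wrist_force: [-0.2, -0.3, 0.3]
opening: 0.0853
gripper_force: 0.0
```

>>> play_rows(travel=[[0.1,0.07,0.13],[0.2,0.14,0.26],[0.3,0.2,0.4],[0.398,0.267,0.533],[0.398,0.267,0.533]], twist=[[0,0,-0.09],[0,0,-0.18],[0,0,-0.27],[0,0,-0.356],[0,0,-0.356]], hand=[1,1,1,1,1])

```text
time: 18.5
ee_pos: [0.4256, 0.0114, 0.1169]
tcp_rot: [[-0.546, -0.838, -0.007], [-0.838, 0.546, 0.004], [0.001, 0.008, -1.0]]
wrist_force: [-0.4, -0.4, 0.1]
opening: 0.0858
gripper_force: 0.0
```

Run:
```python
from h import *
s=observe();print(s['time'],s['ee_pos'],s['tcp_rot'].round(3).tolist(),s['joints']);rep(shot('side'),shot('top'))
plan([((.429,.011,0),tool(57))])
```

```text
18.5 [0.42555607 0.01141757 0.11686942] [[-0.546, -0.838, -0.007], [-0.838, 0.546, 0.004], [0.001, 0.008, -1.0]] [-0.13303196 -0.20115644 -0.36264204  1.41655674  0.0027352  -1.12617364]
[281. 158.] 54 [0.61  0.267 0.035] 0.036 (565, 130, 333, 47, 70.6)
[343. 195.] 335 [ 0.66  -0.106  0.155] 0.157 (663, -111, 76, 32, 87.4)
[254. 215.] 141 [0.43  0.003 0.034] 0.036 (431, 7, 52, 39, 50.3)
[271. 239.] 142 [ 0.45  -0.109  0.033] 0.035 (454, -103, 49, 32, 34.7)
[290. 121.] 615 [ 0.662 -0.104  0.152] 0.154 (663, -106, 81, 30, 86.8)
[156. 141.] 214 [0.609 0.268 0.032] 0.035 (610, 270, 36, 52, 54.9)
T [0.007, 0.009, 0.806] W [-0.001, 0.002, -0.003] rows 2.4
```

>>> play_rows(travel=[[0.007,0.009,0.3],[0.007,0.009,0.55],[0.007,0.009,0.75],[0.007,0.009,0.8],[0.007,0.009,0.8]], twist=[[0,0,0],[0,0,0],[0,0,0],[0,0,0],[0,0,0]], hand=[1,1,1,1,0])

```text
time: 19.1
ee_pos: [0.4286, 0.0113, 0.0005]
tcp_rot: [[-0.546, -0.838, 0.001], [-0.838, 0.546, 0.003], [-0.003, 0.001, -1.0]]
wrist_force: [-0.3, -0.0, 0.5]
opening: 0.0733
gripper_force: 0.0
```

>>> play_rows(travel=[[0,0,0],[0,0,0],[0,0,0],[0,0,-0.3],[0,0,-0.6]], twist=[[0,0,0],[0,0,0],[0,0,0],[0,0,0],[0,0,0]], hand=[0,0,0,0,0])

```text
time: 19.6
ee_pos: [0.4255, 0.0117, 0.0899]
tcp_rot: [[-0.545, -0.839, -0.003], [-0.839, 0.545, 0.003], [-0.001, 0.004, -1.0]]
wrist_force: [1.4, -0.9, -0.4]
opening: 0.0416
gripper_force: 36.1
```

Run:
```python
from h import *
s=observe();R=s['tcp_rot'];print(s['ee_pos'],s['opening'],s['gripper_force'])
plan([((.44,.0,.23),tool(40)),((.53,-.06,.28),tool(12)),((.605,-.085,.27),tool(7.5)),((.605,-.085,.20),tool(7.5))])
plan([((.55,.0,.27),tool(-5)),((.58,.12,.26),tool(-20)),((.610,.23,.19),tool(-35)),((.610,.269,.12),tool(-35)),((.610,.269,.0),tool(-35))],np.array([.605,-.085,.27]),tool(7.5))
```

```text
[0.4255493  0.01172152 0.08991811] 0.04164868523493194 36.1468505859375
T [0.012, -0.119, -0.934] W [0.003, 0.0, 0.189] rows 2.8
T [-0.203, -0.692, -0.333] W [0.0, 0.0, 0.311] rows 3.3
T [-0.454, -0.267, 0.067] W [0.0, 0.0, 0.05] rows 1.6
T [0.0, 0.0, 0.467] W [0.0, 0.0, 0.0] rows 1.4
T [0.29, 0.61, 0.0] W [0.0, 0.0, 0.139] rows 2.0
T [-0.13, 0.814, 0.067] W [0.0, 0.0, 0.167] rows 2.5
T [0.063, 0.758, 0.467] W [0.0, 0.0, 0.167] rows 2.7
T [0.149, 0.213, 0.467] W [0.0, 0.0, 0.0] rows 1.6
T [0.0, 0.0, 0.8] W [0.0, 0.0, 0.0] rows 2.4
```

>>> play_rows(travel=[[0,-0.03,-0.25],[0,-0.06,-0.5],[0.01,-0.09,-0.75],[0.012,-0.119,-0.934],[0.012,-0.119,-0.934]], twist=[[0,0,0.05],[0,0,0.1],[0,0,0.15],[0,0,0.189],[0,0,0.189]], hand=[0,0,0,0,0])

```text
time: 20.1
ee_pos: [0.4441, -0.0008, 0.2358]
tcp_rot: [[-0.767, -0.642, 0.011], [-0.642, 0.767, 0.001], [-0.009, -0.006, -1.0]]
wrist_force: [0.8, -0.4, -1.4]
opening: 0.0414
gripper_force: 36.2
```

>>> play_rows(travel=[[-0.05,-0.17,-0.08],[-0.1,-0.34,-0.16],[-0.15,-0.51,-0.24],[-0.203,-0.692,-0.333],[-0.203,-0.692,-0.333]], twist=[[0,0,0.08],[0,0,0.16],[0,0,0.24],[0,0,0.311],[0,0,0.311]], hand=[0,0,0,0,0])

```text
time: 20.6
ee_pos: [0.5336, -0.0622, 0.2795]
tcp_rot: [[-0.979, -0.205, 0.002], [-0.205, 0.979, 0.002], [-0.002, 0.001, -1.0]]
wrist_force: [-0.5, 0.3, -1.0]
opening: 0.0415
gripper_force: 36.2
```

>>> play_rows(travel=[[-0.22,-0.13,0.03],[-0.454,-0.267,0.067],[-0.454,-0.267,0.25],[-0.454,-0.267,0.5],[-0.454,-0.267,0.534]], twist=[[0,0,0.03],[0,0,0.05],[0,0,0.05],[0,0,0.05],[0,0,0.05]], hand=[0,0,0,0,0])

```text
time: 21.1
ee_pos: [0.6016, -0.0835, 0.1913]
tcp_rot: [[-0.991, -0.132, -0.014], [-0.132, 0.991, 0.007], [0.013, 0.009, -1.0]]
wrist_force: [-0.4, -0.3, 0.0]
opening: 0.0417
gripper_force: 36.1
```

>>> play_rows(travel=[[0,0,0],[0,0,0],[0,0,0],[0,0,-0.2],[0,0,-0.467]], twist=[[0,0,0],[0,0,0],[0,0,0],[0,0,0],[0,0,0]], hand=[1,1,1,1,1])

```text
time: 21.6
ee_pos: [0.6052, -0.085, 0.27]
tcp_rot: [[-0.991, -0.131, -0.002], [-0.131, 0.991, 0.004], [0.001, 0.004, -1.0]]
wrist_force: [0.0, 0.0, 0.5]
opening: 0.0858
gripper_force: 0.0
```

>>> play_rows(travel=[[0.07,0.15,0],[0.14,0.3,0],[0.21,0.45,0],[0.29,0.61,0],[0.29,0.61,0]], twist=[[0,0,0.03],[0,0,0.07],[0,0,0.1],[0,0,0.139],[0,0,0.139]], hand=[0.8,0.8,0.8,0.8,0.8])

```text
time: 22.1
ee_pos: [0.5504, 0.0021, 0.2736]
tcp_rot: [[-0.996, 0.085, 0.006], [0.085, 0.996, 0.003], [-0.005, 0.004, -1.0]]
wrist_force: [0.3, -0.6, 0.7]
opening: 0.0686
gripper_force: 0.0
```

Run:
```python
from h import *
s=observe();R=s['tcp_rot'];print(s['time'],s['ee_pos'],s['opening'])
c=shot('top','t6.png');rep(c,shot('side'))
W=pts(c);Q=W[85:152,118:142].reshape(-1,3);Q=Q[(Q[:,2]>.006)&(Q[:,2]<.03)];print('brush',rect(Q),Q.max(0),Q.min(0))
plan([((.58,.12,.26),tool(-20)),((.610,.23,.19),tool(-35)),((.610,.269,.12),tool(-35)),((.610,.269,.0),tool(-35))])
```

```text
22.1 [0.55039163 0.00210639 0.27358391] 0.06855738454235853
[290. 121.] 620 [ 0.661 -0.103  0.152] 0.154 (661, -105, 81, 31, 89.5)
[279. 133.] 189 [ 0.603 -0.087  0.128] 0.132 (583, -80, 34, 113, 70.0)
[156. 141.] 214 [0.61  0.269 0.032] 0.035 (611, 269, 38, 51, 55.2)
[280. 158.] 65 [0.607 0.267 0.035] 0.036 (612, 270, 33, 50, 69.0)
[339. 195.] 477 [ 0.66  -0.105  0.155] 0.156 (663, -109, 80, 31, 86.7)
[273. 242.] 59 [ 0.45  -0.116  0.027] 0.029 (455, -112, 56, 25, 4.4)
brush (689, 358, 209, 65, 1.3) [0.79300098 0.39022177 0.02030898] [0.58392697 0.32311932 0.00607894]
T [-0.119, 0.813, 0.085] W [0.002, 0.003, 0.168] rows 2.5
T [0.063, 0.758, 0.467] W [0.0, 0.0, 0.167] rows 2.7
T [0.149, 0.213, 0.467] W [0.0, 0.0, 0.0] rows 1.6
T [0.0, 0.0, 0.8] W [0.0, 0.0, 0.0] rows 2.4
```

>>> play_rows(travel=[[-0.03,0.2,0.02],[-0.06,0.4,0.04],[-0.09,0.6,0.06],[-0.12,0.81,0.085],[-0.12,0.81,0.085]], twist=[[0,0,0.04],[0,0,0.08],[0,0,0.12],[0,0,0.168],[0,0,0.168]], hand=[0.8,0.8,0.8,0.8,0.8])

```text
time: 22.7
ee_pos: [0.5807, 0.1218, 0.2569]
tcp_rot: [[-0.94, 0.342, 0.001], [0.342, 0.94, 0.004], [0.001, 0.004, -1.0]]
wrist_force: [-0.7, -0.7, -0.3]
opening: 0.0683
gripper_force: 0.0
```

>>> play_rows(travel=[[0.015,0.2,0.05],[0.03,0.4,0.15],[0.05,0.6,0.3],[0.063,0.758,0.467],[0.063,0.758,0.467]], twist=[[0,0,0.04],[0,0,0.08],[0,0,0.12],[0,0,0.167],[0,0,0.167]], hand=[0.8,0.8,0.8,0.8,0.8])

```text
time: 23.2
ee_pos: [0.6089, 0.2304, 0.1827]
tcp_rot: [[-0.819, 0.574, -0.006], [0.574, 0.819, 0.002], [0.006, -0.002, -1.0]]
wrist_force: [-0.1, -0.0, -1.3]
opening: 0.0686
gripper_force: 0.0
```

>>> play_rows(travel=[[0.07,0.1,0.2],[0.149,0.213,0.467],[0.149,0.213,0.467],[0.149,0.213,0.467],[0.149,0.213,0.467]], twist=[[0,0,0],[0,0,0],[0,0,0],[0,0,0],[0,0,0]], hand=[0.8,0.8,0.8,0.8,0.8])

```text
time: 23.7
ee_pos: [0.6119, 0.2675, 0.1208]
tcp_rot: [[-0.817, 0.577, 0.005], [0.577, 0.817, 0.003], [-0.002, 0.006, -1.0]]
wrist_force: [0.7, 0.3, 0.4]
opening: 0.0686
gripper_force: 0.0
```

Run:
```python
from h import *
s=observe();R=s['tcp_rot'];print(s['time'],s['ee_pos'],s['opening'],R.round(3).tolist());rep(shot('side'))
plan([((.610,.269,.0),tool(-35))])
```

```text
23.7 [0.61188345 0.26749073 0.12081447] 0.06861335570023666 [[-0.817, 0.577, 0.005], [0.577, 0.817, 0.003], [-0.002, 0.006, -1.0]]
[280. 159.] 72 [0.606 0.266 0.035] 0.037 (610, 266, 32, 48, 60.4)
[339. 195.] 476 [ 0.66  -0.105  0.155] 0.156 (663, -109, 79, 33, 87.9)
[272. 242.] 74 [ 0.447 -0.115  0.025] 0.029 (455, -111, 56, 25, 2.8)
T [0.018, -0.006, 0.808] W [0.004, 0.001, -0.003] rows 2.4
```

>>> play_rows(travel=[[0.01,0,0.3],[0.015,0,0.55],[0.015,0,0.75],[0.015,0,0.8],[0.015,0,0.8]], twist=[[0,0,0],[0,0,0],[0,0,0],[0,0,0],[0,0,0]], hand=[0.8,0.8,0.8,0.8,0])

```text
time: 24.25
ee_pos: [0.6083, 0.2696, -0.002]
tcp_rot: [[-0.817, 0.576, -0.0], [0.576, 0.817, 0.003], [0.002, 0.002, -1.0]]
wrist_force: [-0.2, 0.3, -0.3]
opening: 0.0555
gripper_force: 0.0
```

>>> play_rows(travel=[[0,0,0],[0,0,0],[0,0,0],[0,0,-0.3],[0,0,-0.6]], twist=[[0,0,0],[0,0,0],[0,0,0],[0,0,0],[0,0,0]], hand=[0,0,0,0,0])

```text
time: 24.75
ee_pos: [0.6066, 0.2696, 0.0872]
tcp_rot: [[-0.818, 0.576, -0.004], [0.576, 0.818, 0.002], [0.004, -0.001, -1.0]]
wrist_force: [1.2, 1.3, 0.2]
opening: 0.0414
gripper_force: 36.1
```

Run:
```python
from h import *
s=observe();R=s['tcp_rot'];print(s['ee_pos'],s['opening'],s['gripper_force'])
plan([((.60,.24,.23),tool(-30)),((.59,.13,.28),tool(-18)),((.60,.02,.28),tool(-5)),((.62,-.11,.28),tool(7.5)),((.62,-.11,.215),tool(7.5))])
```

```text
[0.60662613 0.26960962 0.08720437] 0.04139868910835511 36.11107528209686
T [-0.074, -0.187, -0.952] W [-0.0, -0.002, -0.057] rows 2.9
T [-0.309, -0.668, -0.333] W [0.0, 0.0, -0.133] rows 2.4
T [-0.29, -0.677, 0.0] W [0.0, 0.0, -0.144] rows 2.2
T [-0.208, -0.852, 0.0] W [0.0, 0.0, -0.139] rows 2.6
T [0.0, 0.0, 0.433] W [0.0, 0.0, 0.0] rows 1.3
```

>>> play_rows(travel=[[0,0,-0.3],[-0.02,-0.05,-0.6],[-0.05,-0.1,-0.85],[-0.074,-0.187,-0.952],[-0.074,-0.187,-0.952]], twist=[[0,0,0],[0,0,-0.02],[0,0,-0.04],[0,0,-0.057],[0,0,-0.057]], hand=[0,0,0,0,0])

```text
time: 25.25
ee_pos: [0.603, 0.2398, 0.2365]
tcp_rot: [[-0.865, 0.502, 0.01], [0.502, 0.865, 0.005], [-0.006, 0.009, -1.0]]
wrist_force: [0.1, 1.0, -1.1]
opening: 0.0416
gripper_force: 36.1
```

>>> play_rows(travel=[[-0.07,-0.15,-0.1],[-0.15,-0.32,-0.2],[-0.23,-0.5,-0.3],[-0.309,-0.668,-0.333],[-0.309,-0.668,-0.333]], twist=[[0,0,-0.03],[0,0,-0.07],[0,0,-0.1],[0,0,-0.133],[0,0,-0.133]], hand=[0,0,0,0,0])

```text
time: 25.75
ee_pos: [0.5913, 0.1276, 0.2802]
tcp_rot: [[-0.95, 0.314, 0.001], [0.314, 0.95, 0.002], [-0.0, 0.002, -1.0]]
wrist_force: [-0.5, 1.2, -1.0]
opening: 0.0415
gripper_force: 36.1
```

>>> play_rows(travel=[[-0.07,-0.17,0],[-0.14,-0.34,0],[-0.22,-0.51,0],[-0.29,-0.677,0],[-0.29,-0.677,0]], twist=[[0,0,-0.03],[0,0,-0.07],[0,0,-0.11],[0,0,-0.144],[0,0,-0.144]], hand=[0,0,0,0,0])

```text
time: 26.25
ee_pos: [0.601, 0.0181, 0.2775]
tcp_rot: [[-0.996, 0.093, -0.002], [0.093, 0.996, 0.002], [0.003, 0.002, -1.0]]
wrist_force: [-0.5, 0.2, -1.0]
opening: 0.0418
gripper_force: 36.2
```

>>> play_rows(travel=[[-0.05,-0.21,0],[-0.1,-0.42,0],[-0.15,-0.63,0],[-0.208,-0.852,0],[-0.208,-0.852,0.1]], twist=[[0,0,-0.03],[0,0,-0.07],[0,0,-0.1],[0,0,-0.139],[0,0,-0.139]], hand=[0,0,0,0,0])

```text
time: 26.75
ee_pos: [0.6221, -0.1127, 0.2642]
tcp_rot: [[-0.992, -0.125, 0.003], [-0.125, 0.992, 0.001], [-0.003, 0.001, -1.0]]
wrist_force: [-0.0, 0.3, 0.1]
opening: 0.0412
gripper_force: 36.1
```

>>> play_rows(travel=[[0,0,0.2],[0,0,0.33],[0,0,0.33],[0,0,0.33],[0,0,0.33]], twist=[[0,0,0],[0,0,0],[0,0,0],[0,0,0],[0,0,0]], hand=[0,0,0,1,1])

```text
time: 27.25
ee_pos: [0.6214, -0.109, 0.2163]
tcp_rot: [[-0.992, -0.129, 0.003], [-0.129, 0.992, 0.003], [-0.003, 0.002, -1.0]]
wrist_force: [0.3, -0.2, -0.4]
opening: 0.0691
gripper_force: 0.0
```

>>> play_rows(travel=[[0,0,0],[0,0,-0.1],[0,0,-0.3],[0,0,-0.5],[0.3,0,-0.6]], twist=[[0,0,0],[0,0,0],[0,0,0],[0,0,0],[0,0,0]], hand=[1,1,1,1,1])

```text
time: 27.75
ee_pos: [0.5817, -0.1165, 0.3039]
tcp_rot: [[-0.991, -0.131, 0.003], [-0.131, 0.991, 0.003], [-0.004, 0.002, -1.0]]
wrist_force: [0.0, -1.4, 0.1]
opening: 0.0855
gripper_force: 0.0
```

Run:
```python
from h import *
s=observe();R=s['tcp_rot'];print(s['time'],s['ee_pos'],s['opening'])
c=shot('top','t7.png');d=shot('side','s7.png');rep(c,d);W=pts(c)
Q=W[130:230,380:450].reshape(-1,3);Q=Q[(Q[:,2]>.05)&(Q[:,2]<.068)];print('small',rect(Q))
I=np.hstack([cv2.imread('pics/t7.png')[50:300,60:450],cv2.imread('pics/s7.png')[80:330,150:460]])
cv2.imwrite('pics/c7.png',cv2.resize(I,None,fx=1.14,fy=1.14))
```

```text
27.75 [ 0.58165701 -0.11651869  0.30387549] 0.08545884515190345
[337. 194.] 549 [ 0.62  -0.116  0.159] 0.164 (633, -117, 103, 75, 14.0)
[276. 241.] 23 [ 0.461 -0.116  0.026] 0.029 (462, -115, 34, 6, 28.5)
small (555, -481, 129, 230, 74.5)
```

View pics/c7.png

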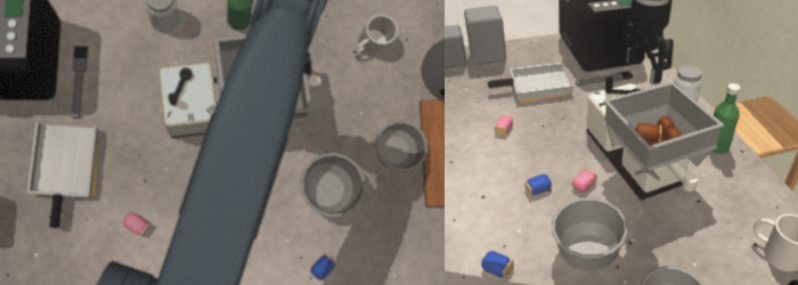

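All five crusts are in the hopper (side view crop around (660,130)), and the tray is flat on the trivet. Bowl next.

Run:
```python
from h import *
plan([((.53,-.22,.30),tool(-15)),((.48,-.34,.27),tool(-35)),((.455,-.44,.22),tool(-58)),((.453,-.50,.15),tool(-58))])
```

```text
T [0.378, -0.649, 0.055] W [0.001, 0.001, 0.248] rows 2.6
T [0.115, -0.859, 0.2] W [0.0, 0.0, 0.222] rows 2.7
T [-0.246, -0.642, 0.333] W [0.0, 0.0, 0.256] rows 2.7
T [-0.332, -0.223, 0.467] W [0.0, 0.0, 0.0] rows 1.8
```

>>> play_rows(travel=[[0.09,-0.16,0.01],[0.19,-0.32,0.03],[0.28,-0.48,0.04],[0.378,-0.649,0.055],[0.378,-0.649,0.055]], twist=[[0,0,0.06],[0,0,0.12],[0,0,0.18],[0,0,0.248],[0,0,0.248]], hand=[1,1,1,1,1])

```text
time: 28.35
ee_pos: [0.5313, -0.2226, 0.2971]
tcp_rot: [[-0.965, 0.263, 0.001], [0.263, 0.965, 0.001], [-0.001, 0.001, -1.0]]
wrist_force: [0.7, 0.0, -0.3]
opening: 0.0854
gripper_force: 0.0
```

>>> play_rows(travel=[[0.03,-0.21,0.05],[0.06,-0.42,0.1],[0.09,-0.63,0.15],[0.115,-0.859,0.2],[0.115,-0.859,0.2]], twist=[[0,0,0.06],[0,0,0.11],[0,0,0.17],[0,0,0.222],[0,0,0.222]], hand=[1,1,1,1,1])

```text
time: 28.85
ee_pos: [0.4812, -0.3423, 0.265]
tcp_rot: [[-0.818, 0.576, -0.001], [0.576, 0.818, 0.002], [0.002, 0.002, -1.0]]
wrist_force: [0.4, 0.0, 0.6]
opening: 0.0853
gripper_force: 0.0
```

>>> play_rows(travel=[[-0.06,-0.16,0.08],[-0.12,-0.32,0.16],[-0.18,-0.48,0.25],[-0.246,-0.642,0.333],[-0.246,-0.642,0.333]], twist=[[0,0,0.06],[0,0,0.13],[0,0,0.19],[0,0,0.256],[0,0,0.256]], hand=[1,1,1,1,1])

```text
time: 29.35
ee_pos: [0.457, -0.4407, 0.2134]
tcp_rot: [[-0.529, 0.849, -0.001], [0.849, 0.529, 0.005], [0.005, 0.001, -1.0]]
wrist_force: [0.1, 0.0, -0.3]
opening: 0.0859
gripper_force: 0.0
```

```bash
cat >> h.py <<'E'
def circ(W,win,z0,z1,near=None):
    u0,v0,u1,v1=win;Q=W[v0:v1,u0:u1].reshape(-1,3);Q=Q[(Q[:,2]>z0)&(Q[:,2]<z1)]
    if near is not None: d=np.hypot(*(Q[:,:2]-near[:2]).T);Q=Q[abs(d-near[2])<near[3]]
    A=np.c_[2*Q[:,:2],np.ones(len(Q))];s=np.linalg.lstsq(A,(Q[:,:2]**2).sum(1),rcond=None)[0]
    return len(Q),s[:2].round(4),round(float(np.sqrt(s[2]+s[0]**2+s[1]**2)),4)
E
python3 - <<'E'
from h import *
s=observe();R=s['tcp_rot'];print(s['time'],s['ee_pos'],s['opening'],s['joints'])
for n in('top','side'):
    c=shot(n,n+'8.png');W=pts(c)
    rep(c);print('small',circ(W,(0,0,512,384),.054,.064,(.506,-.467,.062,.02)))
P=W.reshape(-1,3)
E
```

```text
29.35 [ 0.45696189 -0.44073442  0.21339158] 0.08590747638556291 [-0.87382289  0.34564536  0.40599791  1.63557894  0.00185765  0.13959501]
[279. 112.] 165 [ 0.663 -0.084  0.153] 0.156 (664, -85, 26, 35, 6.6)
[288. 128.] 738 [ 0.611 -0.112  0.16 ] 0.163 (627, -116, 42, 103, 66.9)
small (105, array([ 0.5084, -0.4635]), 0.0581)
[323. 193.] 97 [ 0.59  -0.111  0.164] 0.167 (510, -270, 407, 24, 63.5)
[387. 377.] 222 [ 0.547 -0.546  0.02 ] 0.021 (567, -546, 139, 17, 1.2)
small (714, array([ 0.5049, -0.4689]), 0.0609)
```

View pics/top8.png

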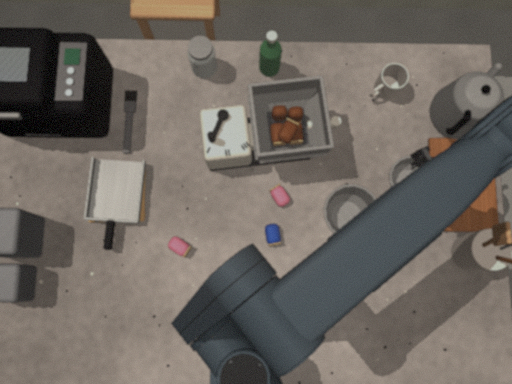

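The bowl is still at (506, −468), the crust pile is in the hopper around (288,125), and the spout end shows at (337,121). I'll grasp the bowl by its rim.

Run:
```python
from h import *
plan([((.4535,-.5005,.12),tool(-58)),((.4535,-.5005,.035),tool(-58))])
W=pts(shot('top'));Q=W[112:130,328:346].reshape(-1,3);Q=Q[(Q[:,2]>.09)&(Q[:,2]<.125)];print('spout top',len(Q),np.median(Q,0),Q.min(0),Q.max(0))
```

```text
T [-0.333, -0.248, 0.638] W [0.002, -0.002, 0.002] rows 2.3
T [0.0, 0.0, 0.567] W [0.0, 0.0, 0.0] rows 1.7
spout top 113 [ 0.65025261 -0.24193019  0.11061087] [ 0.63909363 -0.25833411  0.09215719] [ 0.66682025 -0.22785316  0.11765978]
```

>>> play_rows(travel=[[-0.1,-0.08,0.2],[-0.22,-0.16,0.4],[-0.333,-0.248,0.638],[-0.333,-0.248,0.638],[-0.333,-0.248,0.638]], twist=[[0,0,0],[0,0,0],[0,0,0],[0,0,0],[0,0,0]], hand=[1,1,1,1,1])

```text
time: 30.0
ee_pos: [0.4532, -0.4998, 0.1197]
tcp_rot: [[-0.532, 0.847, 0.0], [0.847, 0.532, 0.005], [0.004, 0.003, -1.0]]
wrist_force: [-0.2, 0.1, -0.2]
opening: 0.0851
gripper_force: 0.0
```

>>> play_rows(travel=[[0,0,0.2],[0,0,0.4],[0,0,0.567],[0,0,0.567],[0,0,0.567]], twist=[[0,0,0],[0,0,0],[0,0,0],[0,0,0],[0,0,0]], hand=[1,1,1,1,1], squeeze=50)

```text
time: 30.5
ee_pos: [0.4541, -0.5009, 0.0374]
tcp_rot: [[-0.532, 0.847, 0.002], [0.847, 0.532, 0.001], [-0.0, 0.002, -1.0]]
wrist_force: [-0.4, -0.2, 0.2]
opening: 0.0857
gripper_force: 0.0
```

>>> play_rows(travel=[[0,0,0],[0,0,0],[0,0,0],[0,0,0],[0,0,0]], twist=[[0,0,0],[0,0,0],[0,0,0],[0,0,0],[0,0,0]], hand=[0,0,0,0,0])

```text
time: 31.0
ee_pos: [0.4531, -0.5011, 0.0351]
tcp_rot: [[-0.531, 0.847, 0.001], [0.847, 0.531, 0.003], [0.002, 0.003, -1.0]]
wrist_force: [0.6, 1.0, 1.6]
opening: 0.0121
gripper_force: 1.6
```

>>> play_rows(travel=[[0,0,0],[0,0,0],[0,0,0],[0,0,0],[0,0,0]], twist=[[0,0,0],[0,0,0],[0,0,0],[0,0,0],[0,0,0]], hand=[0,0,0,0,0])

```text
time: 31.5
ee_pos: [0.4549, -0.5014, 0.0374]
tcp_rot: [[-0.531, 0.847, 0.006], [0.847, 0.531, 0.002], [-0.002, 0.006, -1.0]]
wrist_force: [0.5, 0.8, 6.5]
opening: 0.0086
gripper_force: 46.6
```

>>> play_rows(travel=[[0,0,-0.1],[0,0,-0.2],[0,0,-0.35],[0,0,-0.5],[0,0,-0.5]], twist=[[0,0,0],[0,0,0],[0,0,0],[0,0,0],[0,0,0]], hand=[0,0,0,0,0])

```text
time: 32.0
ee_pos: [0.4538, -0.5038, 0.1148]
tcp_rot: [[-0.531, 0.848, 0.004], [0.848, 0.531, -0.004], [-0.006, 0.001, -1.0]]
wrist_force: [-0.1, -1.1, -0.2]
opening: 0.0073
gripper_force: 49.0
```

Run:
```python
from h import *
s=observe();print(s['time'],s['ee_pos'],s['opening'],s['gripper_force'],s['wrist_force'])
W=pts(shot('side','s9.png'))
Q=W.reshape(-1,3);Q=Q[(Q[:,2]>.115)&(Q[:,2]<.165)&(abs(Q[:,0]-.506)<.09)&(abs(Q[:,1]+.467)<.09)];
d=np.hypot(Q[:,0]-.506,Q[:,1]+.467);Q=Q[abs(d-.062)<.007]
A=np.c_[Q[:,:2]-[.506,-.467],np.ones(len(Q))];print(len(Q),np.percentile(Q[:,2],[5,50,95]))
plan([((.49,-.43,.12),tool(-52)),((.54,-.395,.09),tool(-38)),((.54,-.395,.045),tool(-38)),((.605,-.306,.045),tool(-38)),((.605,-.306,.037),tool(-38))])
I=cv2.imread('pics/s9.png')[200:384,260:480];cv2.imwrite('pics/c9.png',cv2.resize(I,None,fx=2,fy=2))
```

```text
32.0 [ 0.45375136 -0.50376871  0.11481184] 0.007279160346046551 49.03662604998317 [-0.06546254 -1.05441521 -0.20229994]
518 [0.11718355 0.13134458 0.14035014]
T [0.282, 0.466, -0.051] W [0.001, 0.002, -0.066] rows 1.6
T [-0.021, 0.406, 0.2] W [0.0, 0.0, -0.156] rows 1.6
T [0.0, 0.0, 0.3] W [0.0, 0.0, 0.0] rows 0.9
T [0.024, 0.734, 0.0] W [0.0, 0.0, 0.0] rows 2.2
T [0.0, 0.0, 0.053] W [0.0, 0.0, 0.0] rows 0.2
```

View pics/c9.png

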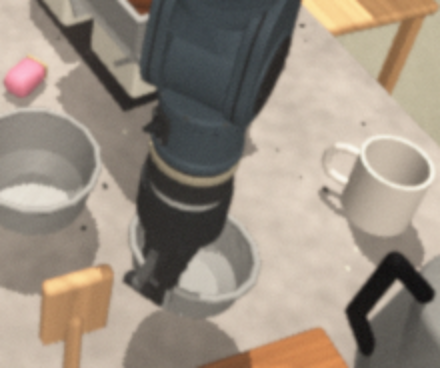

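The bowl is lifted and held at its near-left rim. Before lowering it I'll check its tilt.

```bash
cat >> h.py <<'E'
def rimz(W,cx,cy,zlo,zhi):
    Q=W.reshape(-1,3);Q=Q[(Q[:,2]>zlo)&(Q[:,2]<zhi)];v=Q[:,:2]-[cx,cy];d=np.hypot(*v.T);a=np.degrees(np.arctan2(v[:,1],v[:,0]))
    for k in range(-180,180,30):
        m=(abs(d-.062)<.012)&(a>=k)&(a<k+30)
        if m.sum()>4: print(k+15,m.sum(),np.percentile(Q[m,2],[50,95]).round(3))
E
python3 - <<'E'
from h import *
rimz(pts(shot('side')),.506,-.467,.08,.17);print();rimz(pts(shot('top')),.506,-.467,.08,.17)
E
```

```text
-165 30 [0.136 0.138]
-135 159 [0.123 0.152]
-105 203 [0.119 0.137]
-75 85 [0.129 0.133]
-45 109 [0.121 0.129]
-15 132 [0.113 0.124]
15 81 [0.115 0.122]
135 60 [0.109 0.133]
165 62 [0.134 0.137]

-75 43 [0.123 0.128]
-45 99 [0.11  0.123]
-15 75 [0.112 0.12 ]
15 45 [0.112 0.118]
45 39 [0.114 0.119]
75 32 [0.117 0.121]
105 39 [0.121 0.127]
135 48 [0.125 0.131]
```

The bowl droops about 8.8° on its far side, so I'll compensate with tool tilt.

Run:
```python
from h import *
X=Ro.from_euler('x',-8.8,degrees=True).as_matrix()
t=lambda y:tool(y)@X
plan([((.49,-.43,.14),t(-52)),((.54,-.395,.10),t(-38)),((.54,-.395,.05),t(-38)),((.603,-.308,.05),t(-38)),((.603,-.308,.039),t(-38))])
```

```text
T [0.268, 0.466, -0.207] W [-0.097, 0.003, -0.066] rows 1.7
T [-0.021, 0.361, 0.326] W [0.0, 0.024, -0.154] rows 1.6
T [0.0, -0.051, 0.329] W [0.0, 0.0, 0.0] rows 1.0
T [0.026, 0.707, 0.109] W [0.0, 0.0, 0.0] rows 2.1
T [0.0, -0.011, 0.072] W [0.0, 0.0, 0.0] rows 0.2
```

>>> play_rows(travel=[[0.06,0.11,-0.05],[0.13,0.23,-0.1],[0.2,0.35,-0.15],[0.268,0.466,-0.207],[0.268,0.466,-0.207]], twist=[[-0.025,0,-0.015],[-0.05,0,-0.03],[-0.075,0,-0.05],[-0.097,0.003,-0.066],[-0.097,0.003,-0.066]], hand=[0,0,0,0,0])

```text
time: 32.65
ee_pos: [0.4905, -0.4285, 0.1402]
tcp_rot: [[-0.617, 0.778, 0.121], [0.787, 0.609, 0.096], [0.001, 0.154, -0.988]]
wrist_force: [-0.1, 0.1, -0.2]
opening: 0.0073
gripper_force: 49.0
```

>>> play_rows(travel=[[0,0.09,0.08],[-0.01,0.18,0.16],[-0.015,0.27,0.24],[-0.021,0.361,0.326],[-0.021,0.361,0.326]], twist=[[0,0.006,-0.04],[0,0.012,-0.08],[0,0.018,-0.12],[0,0.024,-0.154],[0,0.024,-0.154]], hand=[0,0,0,0,0])

```text
time: 33.15
ee_pos: [0.54, -0.3932, 0.0964]
tcp_rot: [[-0.789, 0.607, 0.09], [0.614, 0.779, 0.125], [0.006, 0.154, -0.988]]
wrist_force: [-0.8, -0.2, -2.3]
opening: 0.0071
gripper_force: 48.8
```

Run:
```python
from h import *
s=observe();p=s['ee_pos'];R=s['tcp_rot'];print(s['time'],p,R.round(3).tolist(),s['opening'],s['wrist_force'])
y=R[:2,1]/np.hypot(*R[:2,1]);b=p[:2]+.063*y;print('bowl est',b)
c=shot('top');rimz(pts(shot('side')),*b,.08,.17);print();rimz(pts(c),*b,.08,.17)
Q=circ(pts(c),(0,0,512,384),.095,.135,(*b,.062,.02));print(Q)
X=Ro.from_euler('x',-8.8,degrees=True).as_matrix()
t=lambda y:tool(y)@X
plan([((.54,-.395,.05),t(-38)),((.603,-.308,.05),t(-38)),((.603,-.308,.039),t(-38))])
```

```text
33.15 [ 0.53998215 -0.39316417  0.0963867 ] [[-0.789, 0.607, 0.09], [0.614, 0.779, 0.125], [0.006, 0.154, -0.988]] 0.007123290679151545 [-0.77304313 -0.17638835 -2.32419923]
bowl est [ 0.57870886 -0.3434727 ]
-165 112 [0.114 0.124]
-135 57 [0.109 0.124]
-105 120 [0.109 0.124]
-75 74 [0.122 0.124]
-45 70 [0.12  0.124]
-15 79 [0.112 0.123]
105 43 [0.113 0.124]
135 95 [0.11  0.124]
165 41 [0.122 0.125]

-165 30 [0.118 0.123]
-135 63 [0.125 0.163]
-75 37 [0.117 0.121]
-45 96 [0.104 0.121]
-15 78 [0.105 0.12 ]
15 53 [0.113 0.121]
45 40 [0.118 0.122]
75 29 [0.117 0.12 ]
105 33 [0.118 0.122]
135 37 [0.118 0.121]
165 39 [0.119 0.123]
(461, array([ 0.5743, -0.3453]), 0.0595)
T [-0.003, -0.048, 0.323] W [-0.0, -0.001, -0.001] rows 1.0
T [0.026, 0.707, 0.109] W [0.0, 0.0, 0.0] rows 2.1
T [0.0, -0.011, 0.072] W [0.0, 0.0, 0.0] rows 0.2
```

Run:
```python
from h import *
X=Ro.from_euler('x',-8.8,degrees=True).as_matrix()
t=lambda y:tool(y)@X
plan([((.54,-.395,.044),t(-38)),((.608,-.302,.043),t(-38)),((.608,-.302,.0345),t(-38))])
```

```text
T [-0.003, -0.054, 0.362] W [-0.0, -0.001, -0.001] rows 1.1
T [0.024, 0.758, 0.124] W [0.0, 0.0, 0.0] rows 2.3
T [0.0, -0.009, 0.056] W [0.0, 0.0, 0.0] rows 0.2
```

>>> play_rows(travel=[[0,-0.015,0.1],[0,-0.03,0.2],[0,-0.045,0.3],[0,-0.054,0.362],[0,-0.054,0.362]], twist=[[0,0,0],[0,0,0],[0,0,0],[0,0,0],[0,0,0]], hand=[0,0,0,0,0])

```text
time: 33.75
ee_pos: [0.539, -0.3935, 0.0427]
tcp_rot: [[-0.788, 0.609, 0.091], [0.616, 0.778, 0.124], [0.005, 0.154, -0.988]]
wrist_force: [-0.7, -0.7, -1.5]
opening: 0.0069
gripper_force: 48.7
```

>>> play_rows(travel=[[0.005,0.15,0.025],[0.01,0.3,0.05],[0.015,0.45,0.075],[0.02,0.6,0.1],[0.024,0.758,0.124]], twist=[[0,0,0],[0,0,0],[0,0,0],[0,0,0],[0,0,0]], hand=[0,0,0,0,0])

```text
time: 34.25
ee_pos: [0.6096, -0.3015, 0.0459]
tcp_rot: [[-0.788, 0.608, 0.096], [0.616, 0.779, 0.12], [-0.002, 0.154, -0.988]]
wrist_force: [0.1, 0.0, -1.9]
opening: 0.0071
gripper_force: 48.8
```

>>> play_rows(travel=[[0,0,0],[0,0,0],[0,-0.005,0.03],[0,-0.009,0.056],[0,-0.009,0.056]], twist=[[0,0,0],[0,0,0],[0,0,0],[0,0,0],[0,0,0]], hand=[0,0,0,0,0])

```text
time: 34.75
ee_pos: [0.6085, -0.3029, 0.0365]
tcp_rot: [[-0.787, 0.609, 0.096], [0.616, 0.778, 0.12], [-0.001, 0.154, -0.988]]
wrist_force: [-0.3, 0.1, 0.0]
opening: 0.0064
gripper_force: 49.8
```

Run:
```python
from h import *
s=observe();p=s['ee_pos'];R=s['tcp_rot'];print(s['time'],p,R.round(3).tolist(),s['opening'],s['wrist_force'])
y=R[:2,1]/np.hypot(*R[:2,1]);b=p[:2]+.061*y;print('bowl est',b)
W=pts(shot('side'));rimz(W,*b,.03,.085);print(circ(W,(0,0,512,384),.05,.067,(*b,.062,.012)))
```

```text
34.75 [ 0.60848686 -0.30293996  0.03654951] [[-0.787, 0.609, 0.096], [0.616, 0.778, 0.12], [-0.001, 0.154, -0.988]] 0.006389857842484653 [-0.31763679  0.09090288  0.04432948]
bowl est [ 0.646082   -0.25490242]
-165 74 [0.057 0.063]
-135 33 [0.052 0.062]
-105 78 [0.056 0.063]
-75 58 [0.061 0.064]
-45 39 [0.061 0.064]
-15 79 [0.051 0.063]
105 46 [0.049 0.063]
135 63 [0.051 0.063]
165 37 [0.061 0.063]
(300, array([ 0.6414, -0.26  ]), 0.0609)
```

>>> play_rows(travel=[[0,0,0.014],[0,0,0.014],[0,0,0.014],[0,0,0.014],[0,0,0.014]], twist=[[0,0,0],[0,0,0],[0,0,0],[0,0,0],[0,0,0]], hand=[0,0.1,0.2,0.35,0.35])

```text
time: 35.3
ee_pos: [0.609, -0.3014, 0.0341]
tcp_rot: [[-0.788, 0.608, 0.095], [0.615, 0.779, 0.121], [-0.0, 0.154, -0.988]]
wrist_force: [-0.1, 0.5, -0.5]
opening: 0.0298
gripper_force: 0.0
```

>>> play_rows(travel=[[0,0,0],[0,0,-0.15],[0,0,-0.4],[0,0,-0.7],[0,-0.1,-1]], twist=[[0,0,0],[0,0,0],[0,0,0],[0,0,0],[0,0,0]], hand=[0.35,0.35,0.35,0.35,0.35])

```text
time: 35.8
ee_pos: [0.5861, -0.3297, 0.1816]
tcp_rot: [[-0.79, 0.606, 0.095], [0.613, 0.781, 0.122], [-0.0, 0.155, -0.988]]
wrist_force: [1.0, -1.0, -0.0]
opening: 0.0298
gripper_force: 0.0
```

Run:
```python
from h import *
s=observe();p=s['ee_pos'];print(s['time'],p,s['opening'],s['wrist_force'])
b=(.645,-.257)
for n in('side','top'):
    c=shot(n);W=pts(c);print(circ(W,(0,0,512,384),.05,.067,(*b,.062,.014)));rep(c)
    if n=='side': rimz(W,*b,.03,.085)
    k=W.reshape(-1,3);k=k[(k[:,2]>.165)&(k[:,2]<.19)&(abs(k[:,0]-.585)<.04)&(abs(k[:,1]-.08)<.05)];print('knob',len(k),k.mean(0))
# lever push: fingers shut, approach from -? knob (.587,.096) -> (.583,.058)
plan([((.50,-.20,.29),tool(-20)),((.50,-.05,.29),tool(0)),((.55,.10,.27),tool(0))])
```

```text
35.8 [ 0.58613754 -0.32972914  0.18156517] 0.029761319852321284 [ 1.00051502 -0.99002359 -0.03196758]
(448, array([ 0.642 , -0.2597]), 0.0609)
[337. 194.] 532 [ 0.618 -0.116  0.16 ] 0.165 (611, -206, 289, 99, 79.0)
[398. 376.] 510 [ 0.578 -0.548  0.02 ] 0.022 (567, -554, 34, 140, 88.4)
-165 73 [0.058 0.063]
-135 97 [0.05  0.063]
-105 99 [0.051 0.062]
-75 53 [0.06  0.063]
-45 39 [0.061 0.063]
-15 82 [0.05  0.064]
15 111 [0.047 0.063]
45 25 [0.049 0.062]
75 69 [0.048 0.062]
105 92 [0.049 0.063]
135 53 [0.053 0.062]
165 39 [0.061 0.064]
knob 51 [0.58475086 0.09118103 0.1761676 ]
(240, array([ 0.6429, -0.257 ]), 0.0609)
[286. 125.] 896 [ 0.618 -0.107  0.158] 0.162 (627, -105, 79, 100, 87.4)
knob 52 [0.58511076 0.09589255 0.17842955]
T [1.007, 0.451, -0.624] W [0.095, 0.025, -0.2] rows 3.8
T [0.342, 0.94, 0.0] W [0.0, 0.0, -0.222] rows 3.0
T [-0.333, 1.0, 0.133] W [0.0, 0.0, 0.0] rows 3.2
```

The bowl stands level, about 17 mm from the spout mouth, and all the crusts are in the hopper. Next is the lever.

Run:
```python
from h import *
plan([((.55,-.30,.29),tool(-25)),((.50,-.18,.29),tool(-10)),((.51,-.04,.29),tool(0)),((.586,.096,.25),tool(0)),((.586,.096,.155),tool(0))])
```

```text
T [0.333, 0.134, -0.662] W [0.096, 0.021, -0.144] rows 2.3
T [0.64, 0.584, 0.0] W [0.0, 0.0, -0.167] rows 2.6
T [0.096, 0.931, 0.0] W [0.0, 0.0, -0.111] rows 2.8
T [-0.507, 0.907, 0.267] W [0.0, 0.0, 0.0] rows 3.2
T [0.0, 0.0, 0.633] W [0.0, 0.0, 0.0] rows 1.9
```

>>> play_rows(travel=[[0.1,0.03,-0.2],[0.2,0.08,-0.4],[0.333,0.134,-0.662],[0.333,0.134,-0.662],[0.333,0.134,-0.662]], twist=[[0.03,0,-0.04],[0.06,0.01,-0.09],[0.096,0.021,-0.144],[0.096,0.021,-0.144],[0.096,0.021,-0.144]], hand=[0.5,0.5,0.5,0.5,0.5])

```text
time: 36.4
ee_pos: [0.5501, -0.2967, 0.2835]
tcp_rot: [[-0.907, 0.421, -0.007], [0.42, 0.907, 0.008], [0.01, 0.004, -1.0]]
wrist_force: [0.6, 0.0, -0.2]
opening: 0.0426
gripper_force: 0.0
```

>>> play_rows(travel=[[0.16,0.15,0],[0.32,0.29,0],[0.48,0.44,0],[0.64,0.584,0],[0.64,0.584,0]], twist=[[0,0,-0.04],[0,0,-0.08],[0,0,-0.12],[0,0,-0.167],[0,0,-0.167]], hand=[0.5,0.5,0.5,0.5,0.5])

```text
time: 36.9
ee_pos: [0.497, -0.1739, 0.2817]
tcp_rot: [[-0.986, 0.169, -0.014], [0.169, 0.986, 0.013], [0.016, 0.01, -1.0]]
wrist_force: [-0.2, -0.9, 0.1]
opening: 0.0428
gripper_force: 0.0
```

>>> play_rows(travel=[[0.02,0.23,0],[0.05,0.46,0],[0.07,0.7,0],[0.096,0.931,0],[0.096,0.931,0]], twist=[[0,0,-0.03],[0,0,-0.06],[0,0,-0.09],[0,0,-0.111],[0,0,-0.111]], hand=[0.5,0.5,0.5,0.5,0.5])

```text
time: 37.4
ee_pos: [0.5088, -0.0342, 0.2829]
tcp_rot: [[-1.0, -0.005, -0.013], [-0.006, 1.0, 0.012], [0.013, 0.012, -1.0]]
wrist_force: [0.0, -0.6, 0.1]
opening: 0.0428
gripper_force: 0.0
```

>>> play_rows(travel=[[-0.12,0.22,0],[-0.25,0.45,0.05],[-0.38,0.68,0.15],[-0.507,0.907,0.267],[-0.507,0.907,0.267]], twist=[[0,0,0],[0,0,0],[0,0,0],[0,0,0],[0,0,0]], hand=[0.6,0.6,0.6,0.6,0.6])

```text
time: 37.9
ee_pos: [0.5843, 0.1019, 0.2386]
tcp_rot: [[-1.0, -0.004, -0.019], [-0.004, 1.0, 0.011], [0.019, 0.011, -1.0]]
wrist_force: [-0.1, -0.3, -1.0]
opening: 0.0512
gripper_force: 0.0
```

Run:
```python
from h import *
s=observe();print(s['time'],s['ee_pos'],s['tcp_rot'].round(3).tolist(),s['opening'])
for n in('side','top'):
    k=pts(shot(n)).reshape(-1,3);k=k[(k[:,2]>.165)&(k[:,2]<.19)&(abs(k[:,0]-.585)<.04)&(abs(k[:,1]-.08)<.05)];print('knob',len(k),k.mean(0) if len(k) else 0)
plan([((.586,.096,.156),tool(0))])
```

```text
37.9 [0.58428651 0.10190326 0.23858328] [[-1.0, -0.004, -0.019], [-0.004, 1.0, 0.011], [0.019, 0.011, -1.0]] 0.051230815476361546
knob 52 [0.58505939 0.09163966 0.17595862]
knob 0 0
T [-0.024, -0.024, 0.574] W [0.005, -0.01, 0.001] rows 1.7
```

>>> play_rows(travel=[[-0.015,-0.035,0.15],[-0.015,-0.035,0.3],[-0.015,-0.035,0.45],[-0.015,-0.035,0.55],[-0.015,-0.035,0.55]], twist=[[0.005,-0.01,0],[0.005,-0.01,0],[0.005,-0.01,0],[0.005,-0.01,0],[0.005,-0.01,0]], hand=[0.6,0.6,0.6,0.6,0.6], squeeze=20)

```text
time: 38.5
ee_pos: [0.5838, 0.0935, 0.16]
tcp_rot: [[-1.0, 0.0, 0.0], [0.0, 1.0, 0.001], [-0.0, 0.001, -1.0]]
wrist_force: [-0.6, -0.4, -1.3]
opening: 0.051
gripper_force: 0.0
```

>>> play_rows(travel=[[0,0,0],[0,0,0],[0,0,0],[0,0,0],[0,0,0]], twist=[[0,0,0],[0,0,0],[0,0,0],[0,0,0],[0,0,0]], hand=[0.2,0.2,0.2,0.2,0.2])

```text
time: 39.0
ee_pos: [0.586, 0.0955, 0.1643]
tcp_rot: [[-1.0, -0.002, 0.007], [-0.002, 1.0, 0.002], [-0.007, 0.002, -1.0]]
wrist_force: [-2.4, 1.1, 6.7]
opening: 0.0191
gripper_force: 21.0
```

Run:
```python
from h import *
s=observe();print(s['time'],s['ee_pos'],s['opening'],s['gripper_force'],s['wrist_force'])
z=s['ee_pos'][2];S=tool(0);plan([((.583,.077,z),S),((.5835,.058,z),S)])
```

```text
39.0 [0.58601427 0.095473   0.1643481 ] 0.019078770671449266 21.03827565908432 [-2.35842174  1.07187642  6.66613424]
T [0.02, -0.123, -0.0] W [0.002, 0.005, 0.001] rows 0.4
T [-0.003, -0.127, 0.0] W [0.0, 0.0, 0.0] rows 0.4
```

>>> play_rows(travel=[[0.01,-0.04,-0.02],[0.015,-0.08,-0.02],[0.02,-0.123,-0.02],[0.02,-0.19,-0.02],[0.017,-0.25,-0.02]], twist=[[0,0,0],[0,0,0],[0,0,0],[0,0,0],[0,0,0]], hand=[0.2,0.2,0.2,0.2,0.2])

```text
time: 39.5
ee_pos: [0.5803, 0.0585, 0.1645]
tcp_rot: [[-1.0, -0.004, -0.001], [-0.004, 1.0, 0.005], [0.001, 0.005, -1.0]]
wrist_force: [-7.9, 3.8, 0.7]
opening: 0.0191
gripper_force: 20.9
```

>>> play_rows(travel=[[0,0,0],[0,0,0],[0,0,0],[0,0,0],[0,0,0]], twist=[[0,0,0],[0,0,0],[0,0,0],[0,0,0],[0,0,0]], hand=[0.2,0.2,0.45,0.45,0.45])

```text
time: 40.0
ee_pos: [0.5836, 0.0571, 0.1657]
tcp_rot: [[-1.0, -0.001, 0.006], [-0.001, 1.0, 0.001], [-0.006, 0.001, -1.0]]
wrist_force: [0.2, -0.6, 0.3]
opening: 0.0387
gripper_force: 0.0
```

>>> play_rows(travel=[[0,0,-0.2],[0,0,-0.5],[0.2,0,-0.7],[0.6,0,-0.7],[1,0,-0.7]], twist=[[0,0,0],[0,0,0],[0,0,0],[0,0,0],[0,0,0]], hand=[0.45,0.45,0.45,0.45,0.45])

```text
time: 40.5
ee_pos: [0.4527, 0.0568, 0.2716]
tcp_rot: [[-1.0, -0.002, 0.009], [-0.002, 1.0, 0.001], [-0.009, 0.001, -1.0]]
wrist_force: [-0.6, 0.2, 0.7]
opening: 0.0386
gripper_force: 0.0
```

>>> play_rows(travel=[[0.3,0.2,0],[0.5,0.5,0],[0.5,0.8,0],[0.5,0.8,0],[0.5,0.8,0]], twist=[[0,0,0],[0,0,0],[0,0,0],[0,0,0],[0,0,0]], hand=[0.45,0.45,0.45,0.45,0.45])

```text
time: 41.0
ee_pos: [0.3771, 0.1779, 0.27]
tcp_rot: [[-1.0, -0.005, 0.006], [-0.005, 1.0, 0.001], [-0.006, 0.001, -1.0]]
wrist_force: [-0.6, 0.0, 0.6]
opening: 0.0385
gripper_force: 0.0
```

Run:
```python
from h import *
s=observe();print(s['time'],s['ee_pos'],s['wrist_force'])
for n in('top','side'):
    c=shot(n,n+'F.png');W=pts(c);k=W.reshape(-1,3);k=k[(k[:,2]>.168)&(k[:,2]<.19)&(abs(k[:,0]-.585)<.03)&(abs(k[:,1]-.07)<.05)];print('knob',len(k),k.mean(0) if len(k) else 0)
    print(circ(W,(0,0,512,384),.05,.067,(.643,-.258,.062,.014)));rep(c)
a=cv2.imread('pics/topF.png')[70:270,60:360]
cv2.imwrite('pics/F.png',cv2.resize(a,None,fx=2.6,fy=2.6,interpolation=cv2.INTER_CUBIC))
W=pts(shot('top'));Q=W[170:222,93:132].reshape(-1,3);Q=Q[(Q[:,2]>.005)&(Q[:,2]<.03)];
A=np.c_[Q[:,:2]-[.456,.377],np.ones(len(Q))];print('floor',np.linalg.lstsq(A,Q[:,2],rcond=None)[0])
```

```text
41.0 [0.37713845 0.17791012 0.27004009] [-0.6277792  0.0015333  0.6357166]
knob 49 [0.58107246 0.05493172 0.17929887]
(246, array([ 0.6428, -0.2575]), 0.0606)
[286. 125.] 906 [ 0.62  -0.107  0.158] 0.161 (627, -105, 77, 99, 86.4)
knob 46 [0.58076784 0.05089166 0.17826398]
(449, array([ 0.6421, -0.2598]), 0.0608)
[337. 194.] 535 [ 0.62  -0.117  0.159] 0.165 (631, -113, 100, 78, 3.9)
[272. 242.] 59 [ 0.449 -0.115  0.026] 0.028 (456, -112, 55, 25, 4.2)
floor [ 0.0228673  -0.0489926   0.01906709]
```

View pics/F.png

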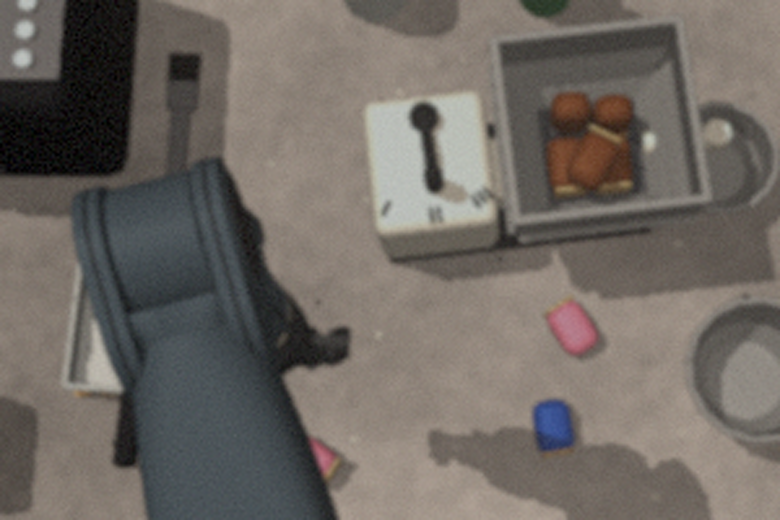

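The lever lines up with the two-bar mark (knob at crop (434,185), mark at (435,214)). Five crusts are in the hopper and the bowl is under the spout. The arm only hides the tray in this view and touches nothing, so I'm handing in.

```bash
python3 -c "
from h import *
print(hand_in())"
```

```text
the job is handed in; nothing more can be done
None
```

I handed the job in after about 41 s; the hand-in returned no verdict. By my last measurements, all five crusts are in the hopper, the small bowl stands level about 17 mm from the spout mouth, the lever reads about 0.77–0.80 rad, and the empty tray was flat within 4 mm of the trivet's centre.

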